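# Put the seam-allowance spacers away in their caddy and lock them in with the keeper rod

## Task

Put the wooden seam-allowance spacers away: draw the keeper rod right out of the caddy and lay it aside, then stand each spacer fully down in the slot made for its thickness, where the spring clip holds it. They are 10, 15, 20 or 25 mm thick and alike otherwise, so pinch each one to gauge it; the slots widen from the end where the rod goes in. When all that are there are seated, thread the rod back in from the same end, through their eyelets and both cheeks, until its grip meets the cheek, and leave the things round about where they are.

Things in the scene. Friction and masses are not known exactly. Their poses are not given: they have to be found in the camera images.
- caddy: Fixed hardwood caddy, 235 mm long (its y), 104 mm wide (x). Origin: centre of underside. Its block, 30 mm high, has four slots down to a floor at 14 mm, each 86 mm long in x and 4 mm wider than the spacer it is for, edges rounded 3 mm; each has a spring clip. At each end a cheek 10 mm thick, 56 mm wide, 58 mm high has a 14 mm rod hole, centre 39 mm above the table, in line with the eyelets of seated spacers.
- keeper_rod: Aluminium rod, 10 mm diameter, round tip 247 mm from the shoulder; behind it a wooden grip 55 mm long, 14 mm wide, 12 mm high. Origin: on the axis at the shoulder; y points to the tip. 40 to 65 g. It starts through both cheek holes, lying 2 mm below their centre, grip at the caddy's -y end, shoulder 2 to 17 mm off the cheek; home, shoulder on cheek. On the table its axis is 5 to 6 mm up.
- rod_tip (a point): Tip of the keeper rod, on its axis; fully home it stands 12 mm out of the far (+y) cheek.
- rod_grip (a point): Middle of the keeper rod's grip, on its axis, 27.5 mm behind the shoulder: the place to hold it, across its 14 mm width.
- rod_entry (a point): Centre of the rod hole on the outer face of the -y cheek; axes as the caddy's; the rod is pushed in along +y.
- rod_exit (a point): Centre of the rod hole on the outer face of the +y cheek; axes as the caddy's.
- spacer_a: One of four hardwood spacers, plates 80 mm long (x), 50 mm high (z), standing on the long edge; thickness (y) 10, 15, 20 or 25 mm, each once among the four. Name and place do not tell which: pinch it across its faces and read the finger opening. 17 mm eyelet through its middle along y. Origin: centre of underside. 55 to 130 g. Alike either way round. Only 3 or 4 of the four are present.
- spacer_b: One of four hardwood spacers, plates 80 mm long (x), 50 mm high (z), standing on the long edge; thickness (y) 10, 15, 20 or 25 mm, each once among the four. Name and place do not tell which: pinch it across its faces and read the finger opening. 17 mm eyelet through its middle along y. Origin: centre of underside. 55 to 130 g. Alike either way round. Only 3 or 4 of the four are present.
- spacer_c: One of four hardwood spacers, plates 80 mm long (x), 50 mm high (z), standing on the long edge; thickness (y) 10, 15, 20 or 25 mm, each once among the four. Name and place do not tell which: pinch it across its faces and read the finger opening. 17 mm eyelet through its middle along y. Origin: centre of underside. 55 to 130 g. Alike either way round. Only 3 or 4 of the four are present.
- spacer_d: One of four hardwood spacers, plates 80 mm long (x), 50 mm high (z), standing on the long edge; thickness (y) 10, 15, 20 or 25 mm, each once among the four. Name and place do not tell which: pinch it across its faces and read the finger opening. 17 mm eyelet through its middle along y. Origin: centre of underside. 55 to 130 g. Alike either way round. Only 3 or 4 of the four are present.
- slot_10 (a point): Where the underside's centre of the 10 mm spacer is once seated: caddy y = -74.5 mm, on the slot floor 14 mm above the table, the spacer held against the slot's +y wall by the clip (slot middle: 2 mm towards -y); axes as the caddy's. A seated spacer has its x along the caddy's x, its top 64 mm above the table and about 30 mm free beside it.
- clip_10_face (a point): On the face of the spring clip of the 10 mm slot: a brass leaf 14 mm wide, mid length of the slot's -y wall, sloping in from the rim and standing 6 mm out. Free, it is 3.0 mm from slot_10 towards -y; it gives way 6 mm towards -y, 80 N/m. The right spacer pushes it back 2 mm or more and lies on it, so this point is half the thickness from its mid-plane; a thicker one does not go in.
- slot_15 (a point): Where the underside's centre of the 15 mm spacer is once seated: caddy y = -31 mm, on the slot floor 14 mm above the table, the spacer held against the slot's +y wall by the clip (slot middle: 2 mm towards -y); axes as the caddy's. A seated spacer has its x along the caddy's x, its top 64 mm above the table and about 30 mm free beside it.
- clip_15_face (a point): On the face of the spring clip of the 15 mm slot: a brass leaf 14 mm wide, mid length of the slot's -y wall, sloping in from the rim and standing 6 mm out. Free, it is 5.5 mm from slot_15 towards -y; it gives way 6 mm towards -y, 80 N/m. The right spacer pushes it back 2 mm or more and lies on it, so this point is half the thickness from its mid-plane; a thicker one does not go in.
- slot_20 (a point): Where the underside's centre of the 20 mm spacer is once seated: caddy y = 17.5 mm, on the slot floor 14 mm above the table, the spacer held against the slot's +y wall by the clip (slot middle: 2 mm towards -y); axes as the caddy's. A seated spacer has its x along the caddy's x, its top 64 mm above the table and about 30 mm free beside it.
- clip_20_face (a point): On the face of the spring clip of the 20 mm slot: a brass leaf 14 mm wide, mid length of the slot's -y wall, sloping in from the rim and standing 6 mm out. Free, it is 8.0 mm from slot_20 towards -y; it gives way 6 mm towards -y, 80 N/m. The right spacer pushes it back 2 mm or more and lies on it, so this point is half the thickness from its mid-plane; a thicker one does not go in.
- slot_25 (a point): Where the underside's centre of the 25 mm spacer is once seated: caddy y = 71 mm, on the slot floor 14 mm above the table, the spacer held against the slot's +y wall by the clip (slot middle: 2 mm towards -y); axes as the caddy's. A seated spacer has its x along the caddy's x, its top 64 mm above the table and about 30 mm free beside it.
- clip_25_face (a point): On the face of the spring clip of the 25 mm slot: a brass leaf 14 mm wide, mid length of the slot's -y wall, sloping in from the rim and standing 6 mm out. Free, it is 10.5 mm from slot_25 towards -y; it gives way 6 mm towards -y, 80 N/m. The right spacer pushes it back 2 mm or more and lies on it, so this point is half the thickness from its mid-plane; a thicker one does not go in.
- chalk_blue: Bystander: cake of tailor's chalk, 45x39x6 mm, flat on the table, loose.
- tape_measure: Bystander: round tape measure in its case, 53x116x18 mm with the tape's tail, flat on the table, loose.
- thimble: Bystander: steel thimble, 19 mm across, 22 mm high, loose, stands beyond the left end of the caddy.

How it is judged:
By the outcome, as a careful person would: the job done as asked, in the order asked, and still so for the second after the job is handed in, with the robot touching nothing.
Of spacer_a, spacer_b, spacer_c, spacer_d only 3 to 4 are there at a start; the rules pass over those that are not, and their reading is None.
At some moment in a run one of keeper_rod may be knocked a few centimetres aside while the robot is not near it.
Once in a run the grip may slacken for a moment while it holds something.
It also fails if it takes over 200 s, if anything falls off the work surface, if the arm or the gripper's body presses on something with over 40 N, if the wrist force passes 120 N, or if a joint passes its speed limit or range.

## Robot

A 7-joint arm with a two-finger parallel gripper is mounted at the origin on a cart in front of the work surface, level with it; the furniture and walls round the work are solid. World frame = base frame: x ahead of the robot, y to its left, z up, the work surface at z = 0. Lengths are in m, angles in rad, forces in N, time in s.
With the tool pointing down it reaches from about 0.4 to 0.9 m from the base axis. Payload 5.6 kg.
Tool frame: the origin (TCP) lies where the fingers leave the gripper's body, on its centre line; the fingertips stand 88 mm ahead of it and the grasp point (between the pads) lies 69 mm ahead of it; z points along the fingers, y is the line along which they close (so a half turn about z gives the same grasp; the last joint's range is limited). The gripper opens to 92 mm and grips with 3 to 60 N. Pads are 20 mm wide; open, the fingers measure 128 mm over their backs; the gripper's body (75 mm by 189 mm) begins 69 mm behind the grasp point.
Start: joints at [1.294, 0.468, -0.012, 1.603, 0.006, 1.071, -0.056], TCP at [0.151, -0.632, 0.303] pointing down, gripper open.
Joint ranges: [-2.53, 2.53], [-0.31, 2.02], [-1.57, 1.55], [0.28, 2.44], [-1.29, 4.43], [0.15, 1.84], [-2.92, 2.92]. Speed limits (rad/s): [2.57, 2.57, 3.14, 3.14, 3.14, 3.14, 3.14].

## Interface

Orientations are given as a unit quaternion [w, x, y, z].
In Python, from station import * gives the robot as it stands.
- The arm moves only by the tool play_rows, never from a script. Its argument "commands" is a list of rows, each a list of 3 entries, a list of its own where there are three numbers: the shift along the tool's x, y, z in cm, then the turn, a rotation vector about the tool's x, y, z in degrees, then the gripper command: -1 is shut, 1 is fully open, values between are in proportion. A call has 1 to 10 rows; each row shifts and turns the commanded pose from where the row before left it, along the tool's axes as they then stand; what a row does not reach is not made up. A row lasts 1/10 s, in which the tool goes at most 50 mm and 8.59 degrees, less where a joint would pass 70% of its speed; a pose out of reach is approached as far as the arm can. A call is refused whole if a number of a shift passes 5 or a number of a turn 8.59, either way. A call with a gripper value outside its range is refused whole. The fingers move at their own pace and stop on an object; "newtons" is the grip in N (left out, the last holds). Time passes only in rows, so rows that do not move let the fingers close. It gives the time, the measured TCP pose, the force, the opening and the grip force at its end, in the units of the state.
- sense(): the state, without advancing time (a new reading comes with each control period).
- read_camera(name): name is "scene" or "top" or "wrist"; returns the picture (384x512x3 uint8, red, green, blue); there is no depth.
- camera_model(name): a dict with "K" (3x3 intrinsics, pixels), "k1" (the pictures are not rectified: a ray, as slopes to the right and down, at radius r is drawn at 1 + k1 r^2 times it, then the intrinsics apply), "view" (4x4, takes a point from world to camera coordinates). Camera axes: x right, y up, looking along -z (the intrinsics and any distortion apply to the point x, -y, -z); pixel columns grow to the right and rows downward; lengths in m; the calibration is good to about 2 mm. A picture is of the moment at which its call begins: read the wrist's pose just before it. camera_model takes no time and is no camera call; for the wrist camera it gives the pose at the moment of the call.
- hand_in(): hands the job in; it is judged then, once.
The state is a dict: "time_s": time; "joint_pos": joint angles; "qvel": joint speeds; "joint_efforts": joint torques, N m; "tcp_pos": TCP position; "tool_rot": TCP orientation; "force": force on the tool from outside, world axes, zero at the start; "torque": the same for the moment, N m; "finger_gap": finger opening in m; "grip_force": force on a finger pad.
Only numpy, scipy, OpenCV 4.12 (cv2) and the standard library are available. Lean on these libraries where they do the work, as an engineer would, in place of code of your own. Each camera call takes 0.05 s, during which the arm holds its last target. There are 200 camera calls.

## Working session

There is one attempt and no reset: what is moved stays moved. The work goes in short steps, Python scripts to look and compute and a tool call to move; the robot and the scene stay as the last step left them, time stands still between calls to the robot, and variables do not carry over. Pictures are saved under pics/ and viewed, at most 19 in all, crops included, and the job is handed in when it is done.

Besides the shell and the picture viewer there is one more tool, called by a JSON object that holds its "op" and its "data", one argument or row to a line. play_rows: Moves the arm, as the interface text tells. Its arguments: {"type":"object","properties":{"commands":{"type":"array","items":{"type":"array"}},"newtons":{"type":"number"}},"required":["commands"]}

```bash
mkdir -p pics; ls; cat > h.py <<'E'
import sys; sys.path.insert(0,'.')
from station import *
import numpy as np, cv2
from scipy.spatial.transform import Rotation as R
def save(im,n): cv2.imwrite('pics/'+n+'.png',im[:,:,::-1])
def proj(m,p):
    K=np.array(m['K']);V=np.array(m['view']);c=(V@np.append(p,1))[:3]
    s=np.array([c[0]/-c[2],-c[1]/-c[2]]);s=s*(1+m['k1']*(s@s));return K[:2,:2]@s+K[:2,2]
def ray(m,uv):
    K=np.array(m['K']);V=np.array(m['view'])
    d=np.linalg.solve(K[:2,:2],np.array(uv,float)-K[:2,2]);s=d.copy()
    for _ in range(20): s=d/(1+m['k1']*(s@s))
    dc=np.array([s[0],-s[1],-1.]);Rt=V[:3,:3].T
    return -Rt@V[:3,3],Rt@dc
def onz(m,uv,z):
    o,d=ray(m,uv);return o+d*(z-o[2])/d[2]
E
python3 - <<'E'
from h import *
s=sense();print({k:np.round(v,3) for k,v in s.items()})
for n in ['scene','top','wrist']:
    save(read_camera(n),n+'0')
    m=camera_model(n);print(n,np.round(m['K'],1).tolist(),m['k1'],np.round(m['view'],3).tolist())
E
```

```text
pics
{'time_s': np.float64(0.0), 'joint_pos': array([ 1.294,  0.468, -0.012,  1.604,  0.006,  1.071, -0.056]), 'qvel': array([ 0.001,  0.001,  0.001, -0.   ,  0.   , -0.   , -0.001]), 'joint_efforts': array([-0.0000e+00, -5.2057e+01, -1.2000e-02, -2.4375e+01, -5.7000e-02,
        1.7000e-02,  0.0000e+00]), 'tcp_pos': array([ 0.15 , -0.632,  0.302]), 'tool_rot': array([-0.001,  0.993,  0.117, -0.   ]), 'force': array([-0.332,  0.297, -0.612]), 'torque': array([ 0.061, -0.039,  0.006]), 'grip_force': np.float64(0.0), 'finger_gap': np.float64(0.092)}
scene [[442.8, 0.0, 255.0], [0.0, 442.8, 184.2], [0.0, 0.0, 1.0]] 0.05187143129079167 [[0.908, -0.418, -0.016, -0.494], [0.33, 0.692, 0.642, -0.181], [-0.258, -0.589, 0.766, -1.209], [0.0, 0.0, 0.0, 1.0]]
top [[478.6, 0.0, 252.1], [0.0, 478.6, 195.5], [0.0, 0.0, 1.0]] -0.1711525138273556 [[-0.017, -1.0, -0.016, -0.019], [0.993, -0.018, 0.115, -0.537], [-0.116, -0.014, 0.993, -1.379], [0.0, 0.0, 0.0, 1.0]]
wrist [[294.4, 0.0, 258.3], [0.0, 294.4, 193.2], [0.0, 0.0, 1.0]] -0.016241575685936847 [[0.231, -0.973, -0.002, -0.65], [0.944, 0.225, -0.242, 0.028], [0.236, 0.055, 0.97, -0.39], [0.0, 0.0, 0.0, 1.0]]
```

View pics/top0.png

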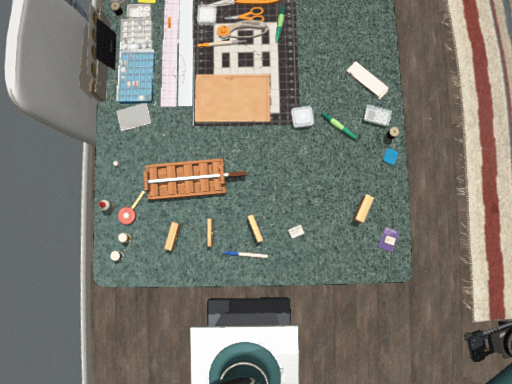

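View pics/scene0.png

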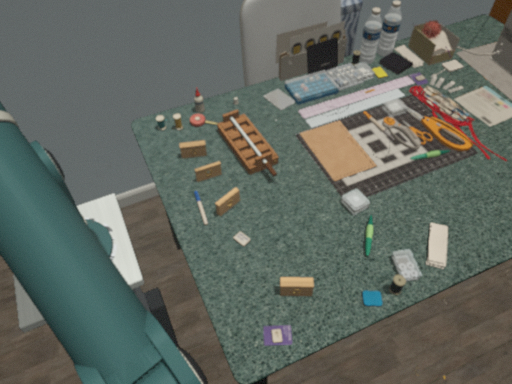

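Top view: the caddy is centred near (187,179), the rod grip at (240,173), and four spacers at (172,237), (210,233), (255,229) and (365,209). The thimble is near (116,163), the tape at (127,215) and the chalk at (390,157). All four spacers are present.

```bash
python3 - <<'E'
from h import *
m=camera_model('top');im=cv2.imread('pics/top0.png');hsv=cv2.cvtColor(im,cv2.COLOR_BGR2HSV)
mask=cv2.inRange(hsv,(8,70,120),(25,220,255))
n,l,st,c=cv2.connectedComponentsWithStats(mask)
for i in range(1,n):
    if st[i,4]>40 and c[i,1]>140:
        p=np.argwhere(l==i)[:,::-1].astype(np.float32);r=cv2.minAreaRect(p)
        b=np.array([onz(m,q,.05)[:2] for q in cv2.boxPoints(r)])
        e=[b[1]-b[0],b[2]-b[1]];L=[np.linalg.norm(x) for x in e];k=np.argmax(L)
        print(np.round(c[i]),st[i,4],np.round(b.mean(0),3),np.round(L,3),'ang',round(np.degrees(np.arctan2(e[k][1],e[k][0])),1))
for uv,z in [((145,182),.03),((226,176),.03),((240,173),.037),((150,179),.037),((116,163),0),((127,215),0),((390,157),0)]: print(uv,np.round(onz(m,uv,z),3))
m=camera_model('wrist');s=sense()
T=np.linalg.inv(np.array(m['view']));Rt=R.from_quat(s['tool_rot'],scalar_first=True).as_matrix()
print('cam in tool',np.round(Rt.T@(T[:3,3]-s['tcp_pos']),4).tolist(),np.round(Rt.T@T[:3,:3],4).tolist())
print('tool axes',np.round(Rt,3).tolist())
big=cv2.resize(im[140:265,90:410],None,fx=2.5,fy=2.5,interpolation=cv2.INTER_CUBIC);cv2.imwrite('pics/topcrop.png',big)
E
```

```text
[185. 179.] 2350 [0.589 0.171] [0.243 0.104] ang -86.3
[236. 173.] 68 [0.602 0.016] [0.051 0.011] ang -85.4
[364. 208.] 275 [ 0.492 -0.355] [0.083 0.029] ang -26.0
[255. 228.] 182 [ 0.44  -0.035] [0.019 0.08 ] ang -159.2
[209. 232.] 144 [0.431 0.096] [0.015 0.081] ang 179.5
[171. 236.] 224 [0.42  0.206] [0.082 0.027] ang -16.3
(145, 182) [0.584 0.291 0.03 ]
(226, 176) [0.597 0.048 0.03 ]
(240, 173) [0.604 0.006 0.037]
(150, 179) [0.591 0.275 0.037]
(116, 163) [0.649 0.391 0.   ]
(127, 215) [0.488 0.354 0.   ]
(390, 157) [ 0.652 -0.454  0.   ]
cam in tool [0.0673, 0.0007, -0.0823] [[-0.0006, 0.9703, 0.242], [1.0, 0.0005, 0.0004], [0.0002, 0.242, -0.9703]]
tool axes [[0.973, 0.232, -0.0], [0.232, -0.973, 0.001], [-0.0, -0.001, -1.0]]
```

View pics/topcrop.png

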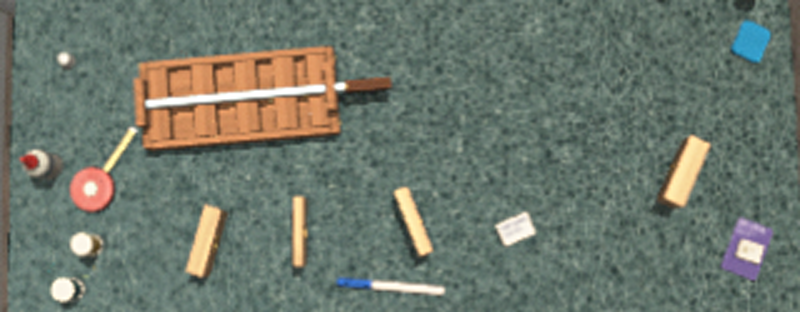

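{"op": "play_rows", "data": {
  "commands": [
    [[0,0,0],[0,0,6.7],1],
    [[0,0,0],[0,0,6.7],1],
    [[3.5,-3.4,0],[0,0,0],1],
    [[3.5,-3.4,0],[0,0,0],1],
    [[3.5,-3.4,0],[0,0,0],1],
    [[3.5,-3.4,0],[0,0,0],1],
    [[3.5,-3.4,0],[0,0,0],1],
    [[3.5,-3.4,0],[0,0,0],1],
    [[3.5,-3.4,0],[0,0,0],1],
    [[3.5,-3.4,0],[0,0,0],1]
  ]
}}

```text
time_s: 1.15
tcp_pos: [0.4316, -0.3588, 0.3026]
tool_rot: [0.0, 1.0, -0.0, -0.0]
force: [1.1, -0.5, 0.1]
finger_gap: 0.0916
grip_force: 0.0
```

```bash
cat >> h.py <<'E'
import json
def snap(n):
    m=camera_model('wrist');im=read_camera('wrist');save(im,n)
    json.dump({k:np.array(v).tolist() for k,v in m.items()},open('pics/'+n+'.json','w'));return m,im
def load(n): return json.load(open('pics/'+n+'.json')),cv2.imread('pics/'+n+'.png')
E
python3 -c "
from h import *
snap('w1')"
```

{"op": "play_rows", "data": {
  "commands": [
    [[0.5,-4.9,0],[0,0,0],1],
    [[0.5,-4.9,0],[0,0,0],1],
    [[0.5,-4.9,0],[0,0,0],1],
    [[0.5,-4.9,0],[0,0,0],1],
    [[0,-5,0],[0,0,0],1],
    [[0,-5,0],[0,0,0],1],
    [[0,-5,0],[0,0,0],1],
    [[0,-5,0],[0,0,0],1],
    [[0,-5,0],[0,0,0],1],
    [[0,0,0],[0,0,0],1]
  ]
}}

```text
time_s: 2.2
tcp_pos: [0.4499, 0.0921, 0.3031]
tool_rot: [-0.001, 1.0, 0.005, 0.0]
force: [0.1, -0.6, -0.9]
finger_gap: 0.0921
grip_force: 0.0
```

```bash
python3 -c "
from h import *
m,im=snap('w2');print(sense()['tcp_pos'])"
```

```text
[0.45021237 0.08858328 0.3027178 ]
```

View pics/w2.png

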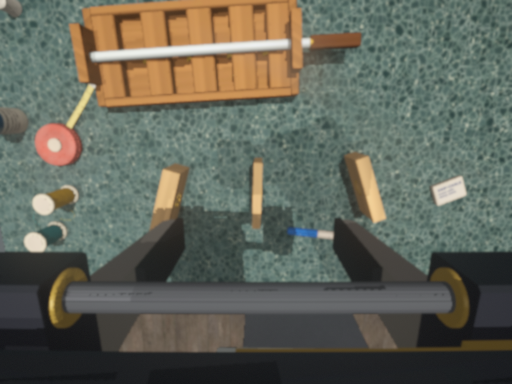

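w2: the caddy runs from the left cheek at x≈85 to the right cheek at x≈297, with the rod from (92,57) to the grip at (335,41). Spacer tops are at about (168,190), (257,190) and (366,188). The tape's tail ends at (95,87), just off the caddy's left front corner.

```bash
python3 - <<'E'
from h import *
m,im=load('w2');hsv=cv2.cvtColor(im,cv2.COLOR_BGR2HSV)
# rod
roi=hsv[20:80,100:300];mk=(roi[:,:,1]<60)&(roi[:,:,2]>140)
p=np.argwhere(mk)[:,::-1]+[100,20]
xs=[];
for u in range(110,290,10):
    v=p[abs(p[:,0]-u)<1][:,1]
    if len(v)>3: xs.append(onz(m,(u,v.mean()),.037)[:2])
xs=np.array(xs);f=np.polyfit(xs[:,1],xs[:,0],1);print('rod x=',f,'resid',np.abs(np.polyval(f,xs[:,1])-xs[:,0]).max(),'yaw',np.degrees(-np.arctan(f[0])))
# cheeks
wood=cv2.inRange(hsv,(3,90,90),(22,255,255))
for v in range(25,70,6):
    r=np.flatnonzero(wood[v,:330]);print(v,r.min(),onz(m,(r.min(),v),.058)[:2].round(4),end=' ')
for v in list(range(15,35,5))+[55,60,65]:
    r=np.flatnonzero(wood[v,250:330])+250;print(v,r.max(),onz(m,(r.max(),v),.058)[:2].round(4),end=' ')
print()
for u in range(130,290,40):
    r=np.flatnonzero(wood[0:130,u]);print(u,r.min(),r.max(),onz(m,(u,r.max()),.03)[:2].round(4))
for u in (320,330,340,350):
    r=np.flatnonzero((wood[25:60,u]>0)|(hsv[25:60,u,2]<110)&(hsv[25:60,u,0]<20))+25;print('grip',u,onz(m,(u,r.min()),.043)[:2].round(4),onz(m,(u,r.max()),.043)[:2].round(4))
r=np.flatnonzero(wood[41,300:400])+300;print('grip end',r.max(),onz(m,(r.max(),41),.043))
# spacers
for n,z in (('w1',0),('w2',0)):
    m,im=load(n);hsv=cv2.cvtColor(im,cv2.COLOR_BGR2HSV)
    mk=cv2.inRange(hsv,(8,60,175),(25,255,255));k,l,st,c=cv2.connectedComponentsWithStats(mk)
    for i in range(1,k):
        if st[i,4]>150 and 110<c[i,1]<240:
            p=np.argwhere(l==i)[:,::-1].astype(np.float32);b=np.array([onz(m,q,.05)[:2] for q in cv2.boxPoints(cv2.minAreaRect(p))])
            e=[b[1]-b[0],b[2]-b[1]];L=[np.linalg.norm(x) for x in e];j=np.argmax(L);print(n,c[i].round(),st[i,4],b.mean(0).round(4),np.round(L,4),round(np.degrees(np.arctan(e[j][1]/e[j][0])),1))
m1,i1=load('w1');m2,i2=load('w2')
cv2.imwrite('pics/c1.png',np.vstack([cv2.resize(i1[100:260,100:500],None,fx=2,fy=1.6*1.25,interpolation=3)[:300],cv2.resize(i2[140:250,120:420],None,fx=8/3,fy=8/3,interpolation=3)]))
E
```

```text
rod x= [-0.06478276  0.60252637] resid 0.0004163638259575553 yaw 3.7065991576762785
25 69 [0.6099 0.2862] 31 70 [0.6043 0.2859] 37 71 [0.5987 0.2857] 43 72 [0.593  0.2854] 49 74 [0.5873 0.284 ] 55 75 [0.5815 0.2837] 61 76 [0.5757 0.2834] 67 77 [0.5699 0.2831] 15 301 [0.6202 0.0512] 20 301 [0.6157 0.051 ] 25 301 [0.6111 0.0508] 30 301 [0.6065 0.0506] 55 302 [0.583  0.0485] 60 302 [0.5782 0.0483] 65 303 [0.5734 0.0471] 
130 4 105 [0.5331 0.2425]
170 1 103 [0.5356 0.1956]
210 0 100 [0.5393 0.149 ]
250 0 98 [0.5419 0.1028]
grip 320 [0.6059 0.0283] [0.5912 0.0275]
grip 330 [0.6071 0.0177] [0.5933 0.0168]
grip 340 [0.6072 0.0071] [0.5945 0.0062]
grip 350 [ 0.6083 -0.0035] [ 0.5946 -0.0045]
grip end 360 [ 0.60067545 -0.01477031  0.043     ]
w1 [259. 125.] 1739 [ 0.492 -0.36 ] [0.0809 0.0258] -25.9
w2 [371. 189.] 900 [ 0.439 -0.04 ] [0.0156 0.0812] 21.1
w2 [257. 189.] 447 [0.4388 0.0942] [0.0103 0.0613] 0.7
w2 [166. 190.] 694 [0.4337 0.2005] [0.0546 0.0204] -15.9
```

View pics/c1.png

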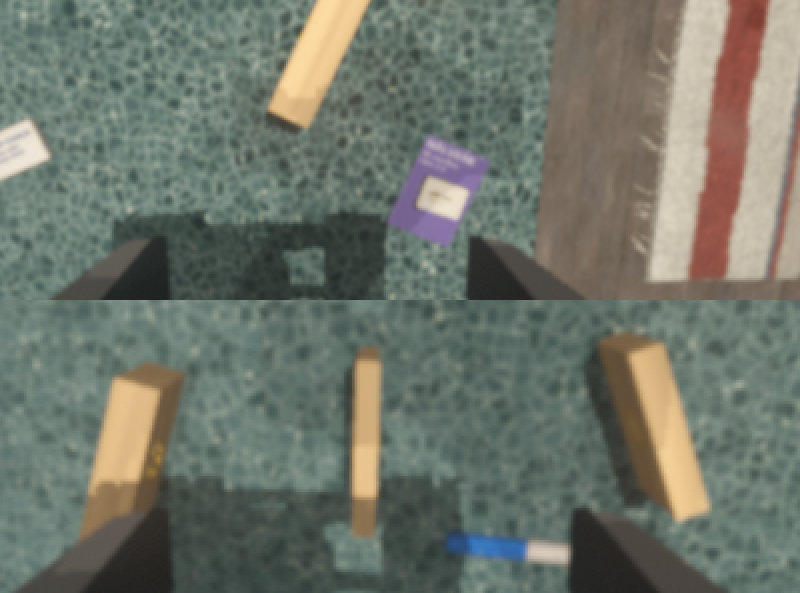

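c1: tops are about 10, 15, 20 and 25 mm wide, to be confirmed by pinching. The caddy centre is at (0.5917, 0.1669) with yaw 3.7°, and the rod's grip middle is near (0.602, 0.013).

{"op": "play_rows", "data": {
  "commands": [
    [[0,0,0],[0,0,-8.52],1],
    [[0,0,0],[0,0,-8.52],1],
    [[0,0,0],[0,0,-8.52],1],
    [[0,0,0],[0,0,-8.52],1],
    [[0,0,0],[0,0,-8.52],1],
    [[0,0,0],[0,0,-8.52],1],
    [[0,0,0],[0,0,-8.52],1],
    [[0,0,0],[0,0,-8.52],1],
    [[0,0,0],[0,0,-8.52],0],
    [[0,0,0],[0,0,-8.52],0]
  ]
}}

```text
time_s: 3.25
tcp_pos: [0.4507, 0.0836, 0.3024]
tool_rot: [0.0, 0.735, 0.678, -0.001]
force: [-0.2, 0.6, -0.4]
finger_gap: 0.0781
grip_force: 0.0
```

{"op": "play_rows", "data": {
  "commands": [
    [[0,0,0],[0,0,-8.52],0],
    [[-2.14,3.66,2.5],[0,0,0],0],
    [[-2.14,3.66,2.5],[0,0,0],0],
    [[-2.14,3.66,2.5],[0,0,0],0],
    [[-2.14,3.66,2.5],[0,0,0],0],
    [[0,0,0],[0,0,0],0],
    [[0,0,0],[0,0,0],0]
  ]
}}

```text
time_s: 3.95
tcp_pos: [0.6018, 0.0074, 0.2006]
tool_rot: [-0.001, 0.685, 0.729, -0.001]
force: [-0.0, 0.9, -0.4]
finger_gap: 0.0456
grip_force: 0.0
```

```bash
python3 -c "
from h import *
m,im=snap('w3');s=sense();print(s['tcp_pos'],R.from_quat(s['tool_rot'],scalar_first=True).as_matrix().round(4).tolist(),s['finger_gap'],s['joint_pos'].round(2))"
```

```text
[0.601675   0.00874605 0.2021438 ] [[-0.0635, 0.998, -0.0016], [0.998, 0.0635, 0.0], [0.0001, -0.0016, -1.0]] 0.045973778824385816 [ 0.31  0.57 -0.5   1.78  0.34  0.88 -0.29]
```

View pics/w3.png

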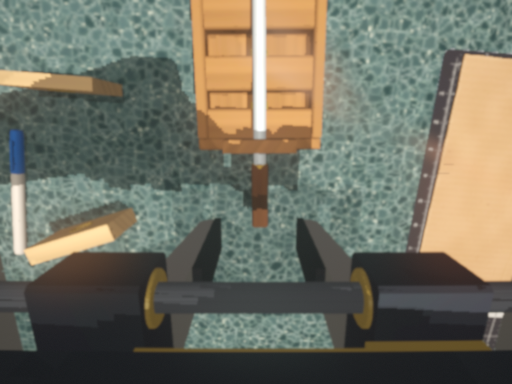

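w3: the rod comes straight down the middle, with its grip from (260,165) to (260,226) between the finger lines. I'll measure it before descending.

```bash
python3 - <<'E'
from h import *
m,im=load('w3');hsv=cv2.cvtColor(im,cv2.COLOR_BGR2HSV)
C=np.array([.5917,.1669]);a=np.radians(3.7);ex=np.array([np.cos(a),np.sin(a)]);ey=np.array([-ex[1],ex[0]])
def cad(p): return np.round([(p[:2]-C)@ex*1000,(p[:2]-C)@ey*1000],1)
w=cv2.inRange(hsv,(0,80,40),(20,255,160))
for v in (175,195,215):
    r=np.flatnonzero(w[v,240:285])+240;print('grip',v,r.min(),r.max(),cad(onz(m,((r.min()+r.max())/2,v),.043)))
r=np.flatnonzero(w[140:260,260])+140;print('grip rows',r.min(),r.max(),cad(onz(m,(260,r.max()),.043)))
rod=(hsv[:,:,1]<60)&(hsv[:,:,2]>140)
for v in range(5,130,20):
    r=np.flatnonzero(rod[v,245:280])+245;print('rod',v,r.min(),r.max(),cad(onz(m,((r.min()+r.max())/2,v),.039)))
wd=cv2.inRange(hsv,(3,90,90),(22,255,255))
for u in (210,235,290,315):
    r=np.flatnonzero(wd[100:165,u])+100;print('cheek bottom',u,r.max(),cad(onz(m,(u,r.max()),.058)))
for v in (20,60,100):
    r=np.flatnonzero(wd[v,180:350])+180;print('block sides',v,r.min(),r.max(),cad(onz(m,(r.min(),v),.03)),cad(onz(m,(r.max(),v),.03)))
print('tool',cad(sense()['tcp_pos']))
E
```

```text
grip 175 252 267 [-1.000e-01 -1.371e+02]
grip 195 252 266 [  -0.6 -154.2]
grip 215 253 267 [   0.2 -171.9]
grip rows 140 226 [   0.2 -181.9]
rod 5 252 265 [-0.5 -9.9]
rod 25 252 265 [ -0.6 -23.4]
rod 45 252 265 [ -0.6 -37.3]
rod 65 253 265 [ -0.3 -51.6]
rod 85 253 265 [ -0.3 -66.2]
rod 105 253 265 [ -0.4 -81.3]
rod 125 253 265 [ -0.4 -96.8]
cheek bottom 210 149 [ -37.7 -114.2]
cheek bottom 235 153 [ -18.7 -117.3]
cheek bottom 290 152 [  23.2 -116.7]
cheek bottom 315 148 [  42.1 -113.7]
block sides 20 192 325 [-52.3 -17. ] [ 51.  -17.5]
block sides 60 194 324 [-52.2 -46. ] [ 51.6 -46.4]
block sides 100 196 322 [-52.2 -76.7] [ 51.4 -77.1]
tool [  -0.3 -158.5]
```

{"op": "play_rows", "data": {
  "commands": [
    [[0.1,0,3],[0,0,0],0],
    [[0.1,0,3],[0,0,0],0],
    [[0.1,0,2.6],[0,0,0],0],
    [[0.1,0,1],[0,0,0],0],
    [[0,0,0],[0,0,0],0],
    [[0,0,0],[0,0,0],-1],
    [[0,0,0],[0,0,0],-1],
    [[0,0,0],[0,0,0],-1],
    [[0,0,0],[0,0,0],-1],
    [[0,0,0],[0,0,0],-1]
  ],
  "newtons": 25
}}

```text
time_s: 5.0
tcp_pos: [0.6023, 0.0135, 0.1072]
tool_rot: [0.0, 0.684, 0.73, 0.0]
force: [-0.3, 0.4, 2.4]
finger_gap: 0.0137
grip_force: 25.0
```

{"op": "play_rows", "data": {
  "commands": [
    [[0,0,-0.15],[0,0,0],-1],
    [[-2,0,0],[0,0,0],-1],
    [[-3,0,0],[0,0,0],-1],
    [[-3,0,0],[0,0,0],-1],
    [[-3,0,0],[0,0,0],-1],
    [[-3,0,0],[0,0,0],-1],
    [[-3,0,0],[0,0,0],-1],
    [[-3,0,0],[0,0,0],-1],
    [[-3,0,0],[0,0,0],-1],
    [[-3,0,0],[0,0,0],-1]
  ]
}}

```text
time_s: 6.0
tcp_pos: [0.6187, -0.247, 0.108]
tool_rot: [-0.0, 0.684, 0.73, -0.0]
force: [-0.6, -0.2, -1.2]
finger_gap: 0.0139
grip_force: 25.0
```

{"op": "play_rows", "data": {
  "commands": [
    [[-3,0,0],[0,0,0],-1],
    [[0,0,0.6],[0,0,0],-1],
    [[0,0,0.6],[0,0,0],-1],
    [[0,0,0.6],[0,0,0],-1],
    [[0,0,0],[0,0,0],-1],
    [[0,0,0],[0,0,0],-0.4],
    [[0,0,0],[0,0,0],-0.4],
    [[0,0,0],[0,0,0],-0.2],
    [[0,0,-3],[0,0,0],0],
    [[0,0,-5],[0,0,0],0]
  ]
}}

```text
time_s: 7.0
tcp_pos: [0.6187, -0.275, 0.1675]
tool_rot: [-0.004, 0.684, 0.73, -0.001]
force: [0.3, -0.1, -0.2]
finger_gap: 0.0457
grip_force: 0.0
```

{"op": "play_rows", "data": {
  "commands": [
    [[0,0,-5],[0,0,8.5],0],
    [[0,0,-1],[0,0,8.5],0],
    [[0,0,0],[0,0,8.5],0],
    [[0,0,0],[0,0,8.5],0],
    [[0,0,0],[0,0,8.5],0],
    [[0,0,0],[0,0,8.5],0],
    [[0,0,0],[0,0,8.5],0],
    [[0,0,0],[0,0,8.5],0],
    [[0,0,0],[0,0,8.5],0],
    [[0,0,0],[0,0,8.5],0]
  ]
}}

```text
time_s: 8.0
tcp_pos: [0.6208, -0.2755, 0.2304]
tool_rot: [-0.0, 0.997, 0.073, 0.0]
force: [-0.5, -0.7, -1.2]
finger_gap: 0.0459
grip_force: 0.0
```

```bash
python3 -c "
from h import *
m,im=snap('w4');s=sense();print(s['tcp_pos'],R.from_quat(s['tool_rot'],scalar_first=True).as_matrix().round(4).tolist(),s['finger_gap'],s['joint_pos'].round(2))"
```

```text
[ 0.62087169 -0.27542901  0.23049131] [[0.9901, 0.1404, 0.0004], [0.1404, -0.9901, -0.0002], [0.0003, 0.0002, -1.0]] 0.04623855643317585 [ 0.47  0.6  -0.15  1.58  0.1   0.98 -1.14]
```

View pics/w4.png

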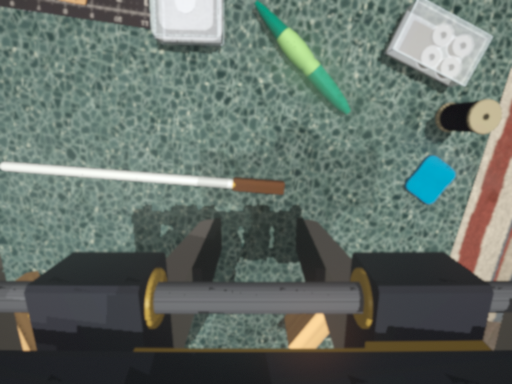

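w4: the rod lies aside on the table, from tip (5,167) to the grip end at (284,187), clear of everything. Next is the right-hand spacer.

{"op": "play_rows", "data": {
  "commands": [
    [[0,0,0],[0,0,8.5],0],
    [[0,0,0],[0,0,8.5],0],
    [[0,0,0],[0,0,8.5],0],
    [[0,0,0],[0,0,8.5],0],
    [[-1.97,3.31,1.5],[0,0,0],0],
    [[-1.97,3.31,1.5],[0,0,0],0],
    [[-1.97,3.31,1.5],[0,0,0],0],
    [[-1.97,3.31,1.5],[0,0,0],0],
    [[0,0,0],[0,0,0],0],
    [[0,0,0],[0,0,0],0]
  ]
}}

```text
time_s: 9.05
tcp_pos: [0.4923, -0.3623, 0.1701]
tool_rot: [-0.0, 0.976, -0.219, -0.0]
force: [0.6, 0.7, 0.6]
finger_gap: 0.0461
grip_force: 0.0
```

```bash
cat >> h.py <<'E'
C=np.array([.5913,.1669]);YAW=3.7
def top(m,im,z=.05,vmax=260,V=165):
    hsv=cv2.cvtColor(im,cv2.COLOR_BGR2HSV);mk=cv2.inRange(hsv,(8,60,V),(25,255,255));k,l,st,c=cv2.connectedComponentsWithStats(mk)
    for i in range(1,k):
        if st[i,4]>300 and c[i,1]<vmax:
            p=np.argwhere(l==i)[:,::-1].astype(np.float32);b=np.array([onz(m,q,z)[:2] for q in cv2.boxPoints(cv2.minAreaRect(p))])
            e=[b[1]-b[0],b[2]-b[1]];L=[np.linalg.norm(x) for x in e];j=np.argmax(L)
            print('top',c[i].round(),st[i,4],b.mean(0).round(4),np.round(L,4),round(np.degrees(np.arctan(e[j][1]/e[j][0])),1))
def cad2w(x,y):
    a=np.radians(YAW);return C+np.array([np.cos(a),np.sin(a)])*x+np.array([-np.sin(a),np.cos(a)])*y
def go(p,yaw,tcp=None,Y=None):
    s=sense();M=R.from_quat(s['tool_rot'],scalar_first=True).as_matrix()
    y=np.degrees(np.arctan2(M[1,0],M[0,0])) if Y is None else Y
    t=s['tcp_pos'] if tcp is None else np.array(tcp)
    a=np.radians(yaw);x=np.array([np.cos(a),np.sin(a)]);d=np.array(p)-t
    print('tcp',t.round(4),'yaw',round(y,2),'tilt',M[2,:2].round(4),'gap',round(s['finger_gap'],4),'grip',round(s['grip_force'],1),'F',s['force'].round(1))
    print('  turn z deg',round(y-yaw,2),' shift cm',np.round([d[:2]@x*100,(d[0]*x[1]-d[1]*x[0])*100,-d[2]*100],2))
E
python3 -c "
from h import *
m,im=snap('w5');top(m,im);go((.492,-.360,.109),-25.9)"
```

```text
tcp [ 0.4938 -0.3614  0.1706] yaw -25.18 tilt [ 0.001  -0.0007] gap 0.0461 grip 0.0 F [0.  0.2 0.5]
  turn z deg 0.72  shift cm [-0.22 -0.05  6.16]
```

View pics/w5.png

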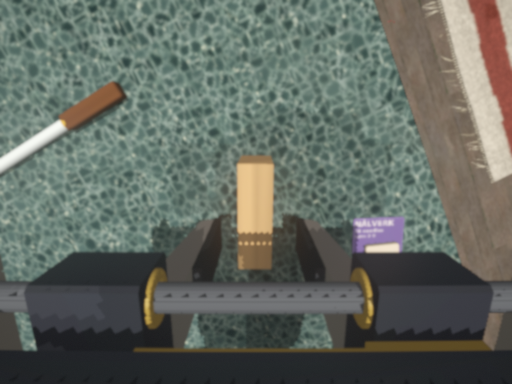

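w5: the spacer's top spans cols 238–273 and rows 163–268, straight between the fingers. That is 80 mm long, with its centre about 2 mm behind the grasp line.

{"op": "play_rows", "data": {
  "commands": [
    [[-0.2,-0.1,2],[0,0,0],0],
    [[0,0,2],[0,0,0],0],
    [[0,0,1.6],[0,0,0],0],
    [[0,0,0.5],[0,0,0],0],
    [[0,0,0],[0,0,0],-1],
    [[0,0,0],[0,0,0],-1],
    [[0,0,0],[0,0,0],-1],
    [[0,0,0],[0,0,0],-1],
    [[0,0,0],[0,0,0],-1],
    [[0,0,0],[0,0,0],-1]
  ],
  "newtons": 30
}}

```text
time_s: 10.1
tcp_pos: [0.4923, -0.3602, 0.1101]
tool_rot: [0.0, 0.976, -0.219, 0.001]
force: [-0.2, 1.0, 5.7]
finger_gap: 0.0249
grip_force: 30.0
```

Gauge reads 24.9 mm, so this is the 25 mm spacer. I'll carry it to slot_25.

{"op": "play_rows", "data": {
  "commands": [
    [[0,0,-2],[0,0,0],-1],
    [[0,0,-4],[0,0,-7.3],-1],
    [[0,0,-4],[0,0,-7.3],-1],
    [[0,0,0],[0,0,-7.3],-1],
    [[0,0,0],[0,0,-7.3],-1],
    [[0.5,-2.5,0],[0,0,0],-1],
    [[1,-4.5,0],[0,0,0],-1],
    [[1,-4.5,0],[0,0,0],-1],
    [[1,-4.5,0],[0,0,0],-1],
    [[1,-4.5,0],[0,0,0],-1]
  ],
  "newtons": 40
}}

```text
time_s: 11.1
tcp_pos: [0.522, -0.1509, 0.2089]
tool_rot: [0.0, 0.999, 0.034, -0.0]
force: [1.4, 0.7, -1.8]
finger_gap: 0.0248
grip_force: 40.0
```

{"op": "play_rows", "data": {
  "commands": [
    [[1,-4.5,0],[0,0,0],-1],
    [[1,-4.5,0],[0,0,0],-1],
    [[1,-4.5,0],[0,0,0],-1],
    [[1,-4.5,0],[0,0,0],-1],
    [[1,-4.5,0],[0,0,0],-1],
    [[1,-4.5,0],[0,0,0],-1],
    [[1,-4.5,0],[0,0,0],-1],
    [[0.8,-4,0],[0,0,0],-1],
    [[0.4,-2,0],[0,0,0],-1],
    [[0,0,0],[0,0,0],-1]
  ]
}}

```text
time_s: 12.1
tcp_pos: [0.5777, 0.2315, 0.2086]
tool_rot: [-0.001, 0.999, 0.037, -0.0]
force: [-0.4, 0.4, -1.3]
finger_gap: 0.0244
grip_force: 40.0
```

```bash
python3 -c "
from h import *
m,im=snap('w6');p=cad2w(0,.0702);go((p[0],p[1],.144),3.7)"
```

```text
tcp [0.578  0.2285 0.2085] yaw 4.08 tilt [-0.0013  0.0003] gap 0.0246 grip 40.0 F [-0.3 -0.8 -0.8]
  turn z deg 0.38  shift cm [ 0.93 -0.78  6.45]
```

View pics/w6.png

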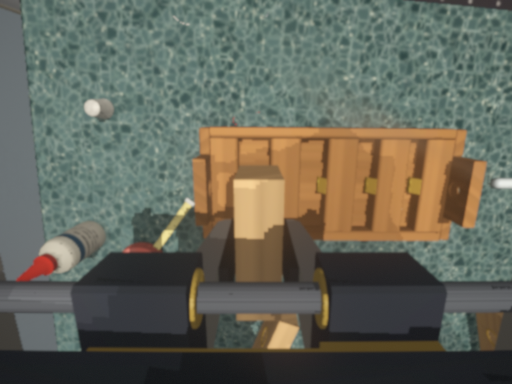

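w6: the spacer is held square between the fingers. Behind it is the caddy, with three brass clips at (321,186), (371,186) and (416,186), and the tape tail ends at (190,203), close to the left cheek.

{"op": "play_rows", "data": {
  "commands": [
    [[0.5,-0.4,1],[0,0,0.3],-1],
    [[0.5,-0.4,2],[0,0,0],-1],
    [[0,0,2],[0,0,0],-1],
    [[0,0,0],[0,0,0],-1],
    [[0,0,0],[0,0,0],-1],
    [[0,0,0],[0,0,0],-1]
  ]
}}

```text
time_s: 12.75
tcp_pos: [0.5889, 0.2353, 0.16]
tool_rot: [-0.0, 1.0, 0.031, 0.001]
force: [0.3, -0.9, -0.4]
finger_gap: 0.0247
grip_force: 40.0
```

```bash
python3 -c "
from h import *
p=cad2w(.001,.0702)
for i in range(3): go((p[0],p[1],.124),3.7); m,im=snap('w7')
m=camera_model('top');save(read_camera('top'),'top1')
"
```

```text
tcp [0.5889 0.2353 0.16  ] yaw 3.54 tilt [ 0.0013 -0.0001] gap 0.0247 grip 40.0 F [ 0.3 -0.9 -0.4]
  turn z deg -0.16  shift cm [-0.1  -0.18  3.6 ]
tcp [0.5889 0.2356 0.1602] yaw 3.56 tilt [ 0.0017 -0.0004] gap 0.0246 grip 40.0 F [ 0.3 -0.5 -1. ]
  turn z deg -0.14  shift cm [-0.11 -0.15  3.62]
tcp [0.5888 0.2358 0.1603] yaw 3.58 tilt [ 0.0018 -0.0004] gap 0.0247 grip 40.0 F [-0.6  0.3 -1.8]
  turn z deg -0.12  shift cm [-0.1  -0.13  3.63]
```

{"op": "play_rows", "data": {
  "commands": [
    [[-0.1,-0.15,0.5],[0,0,-0.1],-1],
    [[0,0,0.5],[0,0,0],-1],
    [[0,0,0.5],[0,0,0],-1],
    [[0,0,0.3],[0,0,0],-1],
    [[0,0,0.3],[0,0,0],-1],
    [[0,0,0.3],[0,0,0],-1],
    [[0,0,0],[0,0,0],-1]
  ]
}}

```text
time_s: 13.65
tcp_pos: [0.5869, 0.2373, 0.1346]
tool_rot: [0.0, 0.999, 0.032, -0.0]
force: [0.7, -0.3, -1.6]
finger_gap: 0.0242
grip_force: 40.0
```

{"op": "play_rows", "data": {
  "commands": [
    [[0,0,0.3],[0,0,0],-1],
    [[0,0,0.3],[0,0,0],-1],
    [[0,0,0.2],[0,0,0],-1],
    [[0,0,0.2],[0,0,0],-1],
    [[0,0,0],[0,0,0],-1]
  ]
}}

```text
time_s: 14.15
tcp_pos: [0.5869, 0.2373, 0.1247]
tool_rot: [0.0, 0.999, 0.032, -0.0]
force: [-0.6, 0.8, -1.2]
finger_gap: 0.0245
grip_force: 40.0
```

{"op": "play_rows", "data": {
  "commands": [
    [[0,0,0.1],[0,0,0],-1],
    [[0,0,0.05],[0,0,0],-1],
    [[0,0,0],[0,0,0],-1]
  ]
}}

```text
time_s: 14.45
tcp_pos: [0.5871, 0.2374, 0.1241]
tool_rot: [0.0, 0.999, 0.032, 0.0]
force: [-2.3, 0.2, 4.0]
finger_gap: 0.0246
grip_force: 40.0
```

{"op": "play_rows", "data": {
  "commands": [
    [[0,0,0],[0,0,0],-0.3],
    [[0,0,0],[0,0,0],-0.3],
    [[0,0,-0.5],[0,0,0],-0.3],
    [[0,0,-1.5],[0,0,0],-0.3],
    [[0,0,-3],[0,0,0],-0.3],
    [[0,0,-2],[0,0,0],-0.3],
    [[0,0,0],[0,0,6.5],0],
    [[0,0,0],[0,0,6.5],0],
    [[0,0,0],[0,0,6.5],0],
    [[-3.8,1.94,0],[0,0,0],0]
  ]
}}

```text
time_s: 15.45
tcp_pos: [0.5489, 0.2295, 0.1951]
tool_rot: [-0.001, 0.99, -0.14, 0.003]
force: [0.3, 0.5, -0.0]
finger_gap: 0.0461
grip_force: 0.0
```

{"op": "play_rows", "data": {
  "commands": [
    [[-3.8,1.94,0],[0,0,0],0],
    [[-3.8,1.94,0],[0,0,0],0],
    [[-3.8,1.94,0],[0,0,0],0],
    [[0,0,1.5],[0,0,0],0],
    [[0,0,0],[0,0,0],0],
    [[0,0,0],[0,0,0],0]
  ]
}}

```text
time_s: 16.05
tcp_pos: [0.4207, 0.2045, 0.1797]
tool_rot: [-0.001, 0.991, -0.137, 0.001]
force: [0.7, 0.4, 0.9]
finger_gap: 0.046
grip_force: 0.0
```

```bash
python3 -c "
from h import *
m,im=snap('w8');top(m,im);go((.4215,.204,.109),-16)"
```

```text
top [461. 200.] 396 [0.3885 0.0558] [0.0339 0.0079] 83.3
tcp [0.421  0.2046 0.1797] yaw -15.81 tilt [ 0.0015 -0.0014] gap 0.0461 grip 0.0 F [ 0.8 -0.2 -0.7]
  turn z deg 0.19  shift cm [0.06 0.04 7.07]
```

View pics/w8.png

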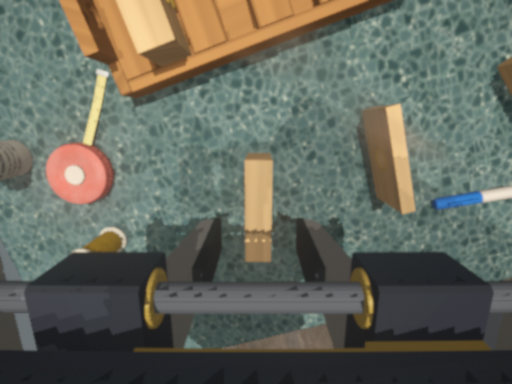

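w8: the second spacer (cols 245–273, rows 159–262) is centred between the fingers. The 25 mm one stands in its slot at upper left.

{"op": "play_rows", "data": {
  "commands": [
    [[-0.1,0,2.5],[0,0,0],0],
    [[0,0,2.5],[0,0,0],0],
    [[0,0,1.5],[0,0,0],0],
    [[0,0,0.5],[0,0,0],0],
    [[0,0,0],[0,0,0],-1],
    [[0,0,0],[0,0,0],-1],
    [[0,0,0],[0,0,0],-1],
    [[0,0,0],[0,0,0],-1],
    [[0,0,0],[0,0,0],-1]
  ]
}}

```text
time_s: 17.0
tcp_pos: [0.4194, 0.2046, 0.1095]
tool_rot: [-0.001, 0.991, -0.137, 0.001]
force: [-0.2, -0.8, 4.1]
finger_gap: 0.0195
grip_force: 40.0
```

Gauge reads 19.5 mm, so this is the 20 mm spacer, bound for slot_20.

{"op": "play_rows", "data": {
  "commands": [
    [[0,0,-2],[0,0,0],-1],
    [[0,0,-4],[0,0,-6.5],-1],
    [[0,0,-4],[0,0,-6.5],-1],
    [[0,0,0],[0,0,-6.5],-1],
    [[3.4,0.63,0],[0,0,0],-1],
    [[4.2,0.79,0],[0,0,0],-1],
    [[4.2,0.79,0],[0,0,0],-1],
    [[3.4,0.63,0],[0,0,0],-1],
    [[1.8,0.33,1],[0,0,0],-1],
    [[0,0,2],[0,0,0],-1]
  ]
}}

```text
time_s: 18.0
tcp_pos: [0.5939, 0.1826, 0.1794]
tool_rot: [-0.0, 1.0, 0.031, 0.002]
force: [0.1, 0.7, -0.9]
finger_gap: 0.0198
grip_force: 40.0
```

{"op": "play_rows", "data": {
  "commands": [
    [[0,0,2],[0,0,0],-1],
    [[0,0,0],[0,0,0],-1],
    [[0,0,0],[0,0,0],-1],
    [[0,0,0],[0,0,0],-1]
  ]
}}

```text
time_s: 18.4
tcp_pos: [0.5909, 0.184, 0.1599]
tool_rot: [-0.0, 0.999, 0.032, 0.001]
force: [-0.5, -0.4, -0.8]
finger_gap: 0.0198
grip_force: 40.0
```

```bash
python3 -c "
from h import *
p=cad2w(.001,.0169);go((p[0],p[1],.1235),3.7);snap('w9')
"
```

```text
tcp [0.5909 0.184  0.1599] yaw 3.72 tilt [ 0.0017 -0.0004] gap 0.0198 grip 40.0 F [-0.5 -0.4 -0.8]
  turn z deg 0.02  shift cm [0.03 0.02 3.64]
```

View pics/w9.png

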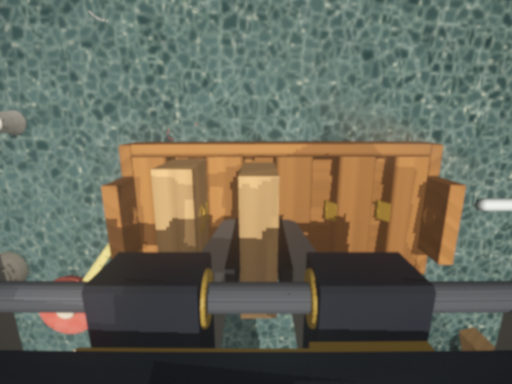

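w9: the 20 mm spacer hangs square over slot 20 (cols 239–279), the 25 mm one is seated at cols 155–205, and two free clips show at (331,211) and (384,211).

{"op": "play_rows", "data": {
  "commands": [
    [[0,0,0.5],[0,0,0],-1],
    [[0,0,0.5],[0,0,0],-1],
    [[0,0,0.5],[0,0,0],-1],
    [[0,0,0.4],[0,0,0],-1],
    [[0,0,0.4],[0,0,0],-1],
    [[0,0,0.4],[0,0,0],-1],
    [[0,0,0.3],[0,0,0],-1],
    [[0,0,0.3],[0,0,0],-1],
    [[0,0,0.1],[0,0,0],-1],
    [[0,0,0],[0,0,0],-1]
  ]
}}

```text
time_s: 19.45
tcp_pos: [0.5903, 0.1837, 0.1244]
tool_rot: [0.0, 0.999, 0.032, -0.0]
force: [-0.7, 0.3, -1.0]
finger_gap: 0.0196
grip_force: 40.0
```

{"op": "play_rows", "data": {
  "commands": [
    [[0,0,0.1],[0,0,0],-1],
    [[0,-0.03,0.07],[0,0,0],-1],
    [[0,0,0],[0,0,0],-1]
  ]
}}

```text
time_s: 19.75
tcp_pos: [0.5905, 0.1838, 0.1235]
tool_rot: [0.0, 0.999, 0.032, 0.0]
force: [-1.3, -0.6, 3.9]
finger_gap: 0.0197
grip_force: 40.0
```

{"op": "play_rows", "data": {
  "commands": [
    [[0,0,0],[0,0,0],-0.4],
    [[0,0,0],[0,0,0],-0.4],
    [[0,0,-0.5],[0,0,0],-0.4],
    [[0,0,-2.5],[0,0,0],-0.4],
    [[0,0,-4],[0,0,0],-0.4],
    [[0,0,0],[0,0,3.2],-0.3],
    [[-4,2.2,0],[0,0,0],-0.3],
    [[-4,2.2,0],[0,0,0],-0.3],
    [[-4,2.2,0],[0,0,0],-0.3],
    [[-4,2.2,0],[0,0,0],-0.3]
  ]
}}

```text
time_s: 20.75
tcp_pos: [0.4297, 0.0938, 0.1932]
tool_rot: [0.0, 1.0, 0.005, 0.0]
force: [0.4, 0.3, 0.6]
finger_gap: 0.0319
grip_force: 0.0
```

{"op": "play_rows", "data": {
  "commands": [
    [[0,0,1.3],[0,0,0],-0.3],
    [[0,0,0],[0,0,0],-0.3],
    [[0,0,0],[0,0,0],-0.3]
  ]
}}

```text
time_s: 21.05
tcp_pos: [0.4321, 0.095, 0.1805]
tool_rot: [-0.0, 1.0, 0.005, 0.001]
force: [-0.7, 0.1, -0.8]
finger_gap: 0.0323
grip_force: 0.0
```

```bash
python3 -c "
from h import *
m,im=snap('w10');go((.430,.094,.109),.5)"
```

```text
tcp [0.4324 0.0952 0.1806] yaw 0.53 tilt [ 0.0014 -0.0006] gap 0.0325 grip 0.0 F [-0.1 -0.  -0.5]
  turn z deg 0.03  shift cm [-0.24  0.12  7.16]
```

View pics/w10.png

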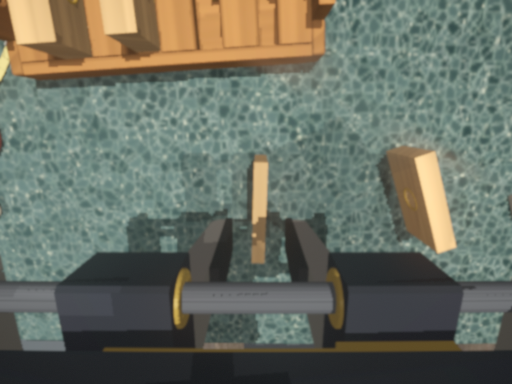

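w10: the thin spacer (cols 252–267, rows 160–263) is centred between the fingers.

{"op": "play_rows", "data": {
  "commands": [
    [[-0.1,0,2.5],[0,0,0],-0.3],
    [[0,0,2.5],[0,0,0],-0.3],
    [[0,0,1.6],[0,0,0],-0.3],
    [[0,0,0.5],[0,0,0],-0.3],
    [[0,0,0],[0,0,0],-1],
    [[0,0,0],[0,0,0],-1],
    [[0,0,0],[0,0,0],-1],
    [[0,0,0],[0,0,0],-1],
    [[0,0,0],[0,0,0],-1]
  ]
}}

```text
time_s: 22.0
tcp_pos: [0.4309, 0.0948, 0.1098]
tool_rot: [-0.0, 1.0, 0.004, 0.001]
force: [-0.4, 0.3, 5.6]
finger_gap: 0.0095
grip_force: 40.0
```

Gauge reads 9.5 mm, so this is the 10 mm spacer, bound for slot_10.

{"op": "play_rows", "data": {
  "commands": [
    [[0,0,-2],[0,0,0],-1],
    [[0,0,-4],[0,0,-3.2],-1],
    [[0,0,-4],[0,0,0],-1],
    [[3.2,0.26,0],[0,0,0],-1],
    [[4.2,0.34,0],[0,0,0],-1],
    [[4.2,0.34,0],[0,0,0],-1],
    [[3,0.24,0],[0,0,0],-1],
    [[2,0.16,1],[0,0,0],-1],
    [[0,0,2],[0,0,0],-1],
    [[0,0,2],[0,0,0],-1]
  ]
}}

```text
time_s: 23.0
tcp_pos: [0.5972, 0.0917, 0.1583]
tool_rot: [0.0, 0.999, 0.032, 0.0]
force: [0.2, 0.1, -0.7]
finger_gap: 0.0094
grip_force: 40.0
```

{"op": "play_rows", "data": {
  "commands": [
    [[0,0,0],[0,0,0],-1],
    [[0,0,0],[0,0,0],-1],
    [[0,0,0],[0,0,0],-1],
    [[0,0,0],[0,0,0],-1]
  ]
}}

```text
time_s: 23.4
tcp_pos: [0.5973, 0.092, 0.1602]
tool_rot: [-0.0, 0.999, 0.032, 0.001]
force: [-0.7, 0.0, -1.2]
finger_gap: 0.0097
grip_force: 40.0
```

```bash
python3 -c "
from h import *
p=cad2w(.001,-.075);go((p[0],p[1],.1235),3.7);snap('w11')
"
```

```text
tcp [0.5973 0.092  0.1602] yaw 3.71 tilt [ 0.002  -0.0001] gap 0.0097 grip 40.0 F [-0.7  0.  -1.2]
  turn z deg 0.01  shift cm [-0.02 -0.01  3.67]
```

{"op": "play_rows", "data": {
  "commands": [
    [[0,0,0.5],[0,0,0],-1],
    [[0,0,0.5],[0,0,0],-1],
    [[0,0,0.5],[0,0,0],-1],
    [[0,0,0.4],[0,0,0],-1],
    [[0,0,0.4],[0,0,0],-1],
    [[0,0,0.4],[0,0,0],-1],
    [[0,0,0.3],[0,0,0],-1],
    [[0,0,0.3],[0,0,0],-1],
    [[0,0,0.2],[0,0,0],-1],
    [[0,0,0],[0,0,0],-1]
  ]
}}

```text
time_s: 24.45
tcp_pos: [0.5967, 0.092, 0.124]
tool_rot: [-0.0, 0.999, 0.032, -0.0]
force: [-0.2, 0.6, -0.3]
finger_gap: 0.0098
grip_force: 40.0
```

{"op": "play_rows", "data": {
  "commands": [
    [[0,0,0.1],[0,0,0],-1],
    [[0,-0.03,0.05],[0,0,0],-1],
    [[0,0,0],[0,0,0],-1]
  ]
}}

```text
time_s: 24.75
tcp_pos: [0.5967, 0.0921, 0.1238]
tool_rot: [0.0, 0.999, 0.032, -0.0]
force: [-4.4, -0.9, 10.5]
finger_gap: 0.0096
grip_force: 40.0
```

{"op": "play_rows", "data": {
  "commands": [
    [[0,0,0],[0,0,0],-0.62],
    [[0,0,0],[0,0,0],-0.62],
    [[0,0,-0.5],[0,0,0],-0.62],
    [[0,0,-2.5],[0,0,0],-0.62],
    [[0,0,-4],[0,0,0],-0.6],
    [[0,0,0],[0,0,-5.8],-0.2],
    [[0,0,0],[0,0,-5.8],-0.2],
    [[0,0,0],[0,0,-5.8],-0.2],
    [[-3.9,1.33,0],[0,0,0],-0.2],
    [[-3.9,1.33,0],[0,0,0],-0.2]
  ]
}}

```text
time_s: 25.75
tcp_pos: [0.533, 0.0394, 0.1923]
tool_rot: [-0.0, 0.983, 0.184, 0.0]
force: [-0.7, -0.7, -0.1]
finger_gap: 0.0368
grip_force: 0.0
```

{"op": "play_rows", "data": {
  "commands": [
    [[-3.9,1.33,0],[0,0,0],-0.2],
    [[-3.9,1.33,0],[0,0,0],-0.2],
    [[-3.9,1.33,0],[0,0,0],-0.2],
    [[0,0,1.3],[0,0,0],-0.2],
    [[0,0,0],[0,0,0],-0.2],
    [[0,0,0],[0,0,0],-0.2]
  ]
}}

```text
time_s: 26.35
tcp_pos: [0.4394, -0.0397, 0.1798]
tool_rot: [-0.0, 0.983, 0.183, 0.0]
force: [-0.4, 0.1, 0.6]
finger_gap: 0.037
grip_force: 0.0
```

```bash
python3 -c "
from h import *
m,im=snap('w12');go((.439,-.040,.109),21.1)"
```

```text
tcp [ 0.4397 -0.0394  0.1799] yaw 21.17 tilt [0.0011 0.0001] gap 0.037 grip 0.0 F [ 0.4  0.2 -0.5]
  turn z deg 0.07  shift cm [-0.08  0.03  7.09]
```

View pics/w12.png

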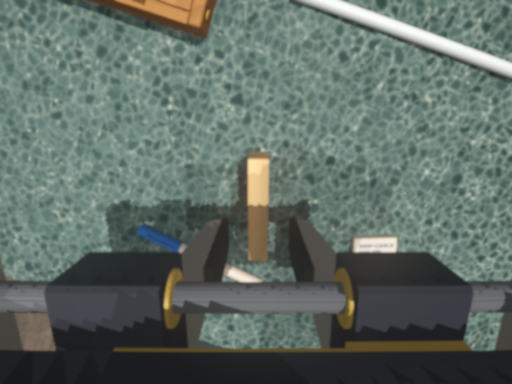

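w12: the last spacer (cols 247–270, rows 159–261) is centred. The pen lies low beside it and the fingertips stay 21 mm up.

{"op": "play_rows", "data": {
  "commands": [
    [[-0.1,0,2.5],[0,0,0],-0.2],
    [[0,0,2.5],[0,0,0],-0.2],
    [[0,0,1.5],[0,0,0],-0.2],
    [[0,0,0.5],[0,0,0],-0.2],
    [[0,0,0],[0,0,0],-1],
    [[0,0,0],[0,0,0],-1],
    [[0,0,0],[0,0,0],-1],
    [[0,0,0],[0,0,0],-1],
    [[0,0,0],[0,0,0],-1]
  ]
}}

```text
time_s: 27.3
tcp_pos: [0.4385, -0.0404, 0.1103]
tool_rot: [0.0, 0.983, 0.183, 0.001]
force: [-0.5, 0.6, 5.8]
finger_gap: 0.015
grip_force: 40.2
```

Gauge reads 15.0 mm, so slot_15.

{"op": "play_rows", "data": {
  "commands": [
    [[0,0,-2],[0,0,0],-1],
    [[0,0,-4],[0,0,5.8],-1],
    [[0,0,-4],[0,0,5.8],-1],
    [[0,0,0],[0,0,5.8],-1],
    [[2.34,-2.31,0],[0,0,0],-1],
    [[3.4,-3.4,0],[0,0,0],-1],
    [[3.4,-3.4,0],[0,0,0],-1],
    [[3.4,-3.4,0],[0,0,0],-1],
    [[2.4,-2.4,0],[0,0,0],-1],
    [[1.74,-1.65,1],[0,0,0],-1]
  ]
}}

```text
time_s: 28.3
tcp_pos: [0.5953, 0.1385, 0.2004]
tool_rot: [-0.001, 0.999, 0.033, 0.001]
force: [-1.0, -0.8, -0.6]
finger_gap: 0.0147
grip_force: 40.1
```

{"op": "play_rows", "data": {
  "commands": [
    [[0,0,0],[0,0,0],-1],
    [[0,0,2],[0,0,0],-1],
    [[0,0,2],[0,0,0],-1],
    [[0,0,0],[0,0,0],-1],
    [[0,0,0],[0,0,0],-1],
    [[0,0,0],[0,0,0],-1]
  ]
}}

```text
time_s: 28.9
tcp_pos: [0.594, 0.1354, 0.1607]
tool_rot: [-0.0, 0.999, 0.032, 0.001]
force: [0.4, 0.9, 0.2]
finger_gap: 0.0145
grip_force: 40.1
```

```bash
python3 -c "
from h import *
p=cad2w(.001,-.0315);go((p[0],p[1],.1240),3.7);snap('w13')
"
```

```text
tcp [0.594  0.1354 0.1607] yaw 3.68 tilt [ 0.0016 -0.0001] gap 0.0145 grip 40.1 F [0.4 0.9 0.2]
  turn z deg -0.02  shift cm [ 0.03 -0.02  3.67]
```

{"op": "play_rows", "data": {
  "commands": [
    [[0,0,0.5],[0,0,0],-1],
    [[0,0,0.5],[0,0,0],-1],
    [[0,0,0.5],[0,0,0],-1],
    [[0,0,0.4],[0,0,0],-1],
    [[0,0,0.4],[0,0,0],-1],
    [[0,0,0.4],[0,0,0],-1],
    [[0,0,0.3],[0,0,0],-1],
    [[0,0,0.3],[0,0,0],-1],
    [[0,0,0.2],[0,0,0],-1],
    [[0,0,0],[0,0,0],-1]
  ]
}}

```text
time_s: 29.95
tcp_pos: [0.5935, 0.1357, 0.1244]
tool_rot: [0.0, 0.999, 0.032, -0.0]
force: [0.3, 0.2, -0.5]
finger_gap: 0.0148
grip_force: 40.1
```

{"op": "play_rows", "data": {
  "commands": [
    [[0,0,0.1],[0,0,0],-1],
    [[0,-0.03,0.05],[0,0,0],-1],
    [[0,0,0],[0,0,0],-1]
  ]
}}

```text
time_s: 30.25
tcp_pos: [0.5935, 0.1358, 0.1243]
tool_rot: [0.0, 0.999, 0.032, 0.0]
force: [-5.1, -2.0, 10.7]
finger_gap: 0.0146
grip_force: 40.2
```

{"op": "play_rows", "data": {
  "commands": [
    [[0,0,0],[0,0,0],-0.5],
    [[0,0,0],[0,0,0],-0.5],
    [[0,0,-0.5],[0,0,0],-0.5],
    [[0,0,-2.5],[0,0,0],-0.5],
    [[-2,0,-4],[0,0,0],-0.5],
    [[-2,2,-4],[0,0,0],-0.2],
    [[-2,2,-4],[0,0,0],0],
    [[0,4,-2.5],[0,0,0],0],
    [[0,0,0],[0,0,0],0],
    [[0,0,0],[0,0,0],0]
  ]
}}

```text
time_s: 31.25
tcp_pos: [0.5391, 0.0513, 0.2988]
tool_rot: [0.0, 1.0, 0.031, 0.001]
force: [0.0, 0.5, -0.2]
finger_gap: 0.0456
grip_force: 0.0
```

```bash
python3 -c "
from h import *
m,im=snap('w14');go((.55,0.05,.3),3.7)"
```

```text
tcp [0.5387 0.0524 0.2979] yaw 3.69 tilt [-0.0001 -0.0003] gap 0.0459 grip 0.0 F [0.4 0.  0.4]
  turn z deg -0.01  shift cm [ 1.11  0.31 -0.21]
```

View pics/w14.png

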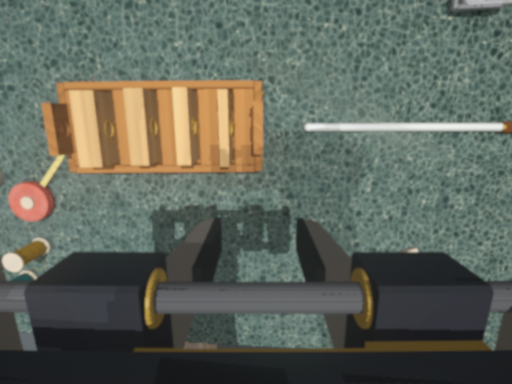

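w14: all four spacers stand in the slots, and the rod lies at right from its tip (306,126) to the shoulder at about (502,127).

```bash
python3 - <<'E'
from h import *
m,im=load('w14');hsv=cv2.cvtColor(im,cv2.COLOR_BGR2HSV)
a=np.radians(YAW);ex=np.array([np.cos(a),np.sin(a)]);ey=np.array([-ex[1],ex[0]])
cad=lambda p:np.round([(p[:2]-C)@ex*1000,(p[:2]-C)@ey*1000],1)
rod=((hsv[:,:,1]<50)&(hsv[:,:,2]>140));p=[]
for u in range(315,500,8):
    v=np.flatnonzero(rod[105:150,u])+105
    if len(v)>2: p.append(onz(m,(u,v.mean()),.006)[:2])
p=np.array(p);f=np.polyfit(p[:,1],p[:,0],1);print('rod x=f(y)',f,'yaw of rod y-axis from world y',np.degrees(-np.arctan(f[0])),abs(np.polyval(f,p[:,1])-p[:,0]).max())
r=np.flatnonzero(rod[120:133,280:511].any(0))+280;print('tip',r.min(),onz(m,(r.min(),126),.006).round(4),'shoulder',r.max(),onz(m,(r.max(),127),.006).round(4))
top(m,im,.064)
for n in range(2): pass
wood=cv2.inRange(hsv,(3,90,90),(22,255,255))
for v in (95,150): 
    q=np.flatnonzero(wood[v,200:300])+200;print('cheek',cad(onz(m,(q.max(),v),.058)))
for v in (100,150):
    q=np.flatnonzero(wood[v,0:300]);print('L cheek',cad(onz(m,(q.min(),v),.058)))
for u in (100,170,240):
    q=np.flatnonzero(wood[60:200,u])+60;print('block',cad(onz(m,(u,q.min()),.03)),cad(onz(m,(u,q.max()),.03)))
# spacers' top row profile
mk=cv2.inRange(hsv,(8,60,190),(25,255,255))
for v in (110,130,150): print(v,np.flatnonzero(np.diff((mk[v,:270]>0).astype(int))).tolist(), [cad(onz(m,(u+.5,v),.064))[1] for u in np.flatnonzero(np.diff((mk[v,:270]>0).astype(int)))])
E
```

```text
rod x=f(y) [-0.03463323  0.606112  ] yaw of rod y-axis from world y 1.9835450070109772 0.006563528636287952
tip 282 [0.6014 0.0249 0.006 ] shoulder 503 [ 0.6183 -0.2532  0.006 ]
top [166. 124.] 13686 [0.5926 0.1587] [0.2099 0.094 ] -86.2
top [ 50. 143.] 703 [0.5664 0.2743] [0.0905 0.0246] -7.8
cheek [  33.6 -116.9]
cheek [ -23.7 -116.9]
L cheek [29.9 97.9]
L cheek [-22.6 117.6]
block [52. 66.] [-52.2  79.4]
block [ 51.4 -13.5] [-52.5  -5.9]
block [ 52.  -92.4] [-52.8 -90.6]
110 [43, 49, 69, 94, 115, 143, 159, 187, 198, 227, 234, 248, 253, 261] [np.float64(112.1), np.float64(105.7), np.float64(84.5), np.float64(58.1), np.float64(36.0), np.float64(6.6), np.float64(-10.1), np.float64(-39.3), np.float64(-50.8), np.float64(-80.9), np.float64(-88.2), np.float64(-102.8), np.float64(-108.0), np.float64(-116.3)]
130 [49, 53, 72, 97, 117, 145, 160, 188, 199, 228, 230, 231, 234, 248, 253, 261] [np.float64(109.2), np.float64(104.9), np.float64(84.4), np.float64(57.6), np.float64(36.2), np.float64(6.4), np.float64(-9.5), np.float64(-39.2), np.float64(-50.8), np.float64(-81.4), np.float64(-83.5), np.float64(-84.6), np.float64(-87.8), np.float64(-102.5), np.float64(-107.8), np.float64(-116.3)]
150 [49, 52, 75, 99, 119, 147, 162, 189, 200, 209, 219, 228] [np.float64(112.8), np.float64(109.5), np.float64(84.3), np.float64(58.2), np.float64(36.5), np.float64(6.2), np.float64(-10.0), np.float64(-39.0), np.float64(-50.8), np.float64(-60.5), np.float64(-71.2), np.float64(-80.9)]
```

```bash
python3 - <<'E'
from h import *
m,im=load('w14');hsv=cv2.cvtColor(im,cv2.COLOR_BGR2HSV)
rod=((hsv[:,:,1]<60)&(hsv[:,:,2]>150)).astype(np.uint8)
k,l,st,c=cv2.connectedComponentsWithStats(rod);i=[j for j in range(1,k) if st[j,2]>150 and st[j,3]<40];print(st[i])
L=l==i[0];x,y,w,h,_=st[i[0]];p=[]
for u in range(x+6,x+w-6,6):
    v=np.flatnonzero(L[:,u]);p.append(onz(m,(u,v.mean()),.0055)[:2])
p=np.array(p);f=np.polyfit(p[:,1],p[:,0],1);yr=np.degrees(-np.arctan(f[0]));print('fit',f,'rod yaw',yr,abs(np.polyval(f,p[:,1])-p[:,0]).max())
t=onz(m,(x,126),.0055);sh=onz(m,(x+w,127),.0055);print('tip',t,'shoulder',sh,np.linalg.norm(t-sh))
th=np.radians(yr);ey=np.array([-np.sin(th),np.cos(th)]);T=np.array([np.polyval(f,t[1]),t[1]]);g=T-ey*.2745;print('grip mid from tip',g)
S=np.array([np.polyval(f,sh[1]),sh[1]])-ey*.0275;print('from shoulder',S)
go((g[0],g[1],.15),90+yr)
E
```

```text
[[ 304  121  200   11 1724]]
fit [-0.06544048  0.60253734] rod yaw 3.7441248489972003 0.0009863104633532904
tip [ 0.60307967 -0.00253039  0.0055    ] shoulder [ 0.61836618 -0.25485243  0.0055    ] 0.25278467347317396
grip mid from tip [ 0.620628  -0.2764445]
from shoulder [ 0.62101078 -0.28229374]
tcp [0.5387 0.0524 0.2979] yaw 3.69 tilt [-0.0001 -0.0003] gap 0.0459 grip 0.0 F [0.4 0.  0.4]
  turn z deg -90.05  shift cm [-33.35   6.03  14.79]
```

{"op": "play_rows", "data": {
  "commands": [
    [[0,0,0],[0,0,-8.2],0],
    [[0,0,0],[0,0,-8.2],0],
    [[0,0,0],[0,0,-8.2],0],
    [[0,0,0],[0,0,-8.2],0],
    [[0,0,0],[0,0,-8.2],0],
    [[0,0,0],[0,0,-8.2],0],
    [[0,0,0],[0,0,-8.2],0],
    [[0,0,0],[0,0,-8.2],0],
    [[0,0,0],[0,0,-8.2],0],
    [[0,0,0],[0,0,-8.2],0]
  ]
}}

```text
time_s: 32.3
tcp_pos: [0.5383, 0.0539, 0.2965]
tool_rot: [-0.001, 0.73, 0.683, -0.001]
force: [-0.1, -0.3, 0.1]
finger_gap: 0.0459
grip_force: 0.0
```

{"op": "play_rows", "data": {
  "commands": [
    [[0,0,0],[0,0,-8],0],
    [[-4.76,0.86,1],[0,0,0],0],
    [[-4.76,0.86,1],[0,0,0],0],
    [[-4.76,0.86,1],[0,0,0],0],
    [[-4.76,0.86,1],[0,0,0],0],
    [[-4.76,0.86,1],[0,0,0],0],
    [[-4.76,0.86,1],[0,0,0],0],
    [[-4.76,0.86,1],[0,0,0],0],
    [[0,0,2.5],[0,0,0],0],
    [[0,0,0],[0,0,0],0]
  ]
}}

```text
time_s: 33.3
tcp_pos: [0.6186, -0.2757, 0.1974]
tool_rot: [-0.005, 0.684, 0.729, -0.001]
force: [-0.6, 0.1, -0.2]
finger_gap: 0.046
grip_force: 0.0
```

{"op": "play_rows", "data": {
  "commands": [
    [[0,0,0],[0,0,0],-0.3],
    [[0,0,0],[0,0,0],-0.3]
  ]
}}

```text
time_s: 33.5
tcp_pos: [0.6215, -0.2738, 0.2037]
tool_rot: [0.0, 0.683, 0.731, 0.001]
force: [1.0, -0.0, 0.2]
finger_gap: 0.0333
grip_force: 0.0
```

```bash
python3 - <<'E'
from h import *
m,im=snap('w15');hsv=cv2.cvtColor(im,cv2.COLOR_BGR2HSV)
rod=((hsv[:,:,1]<60)&(hsv[:,:,2]>150)).astype(np.uint8)
k,l,st,c=cv2.connectedComponentsWithStats(rod);i=[j for j in range(1,k) if st[j,3]>60 and st[j,2]<60];print(st[i])
w=cv2.inRange(hsv,(0,80,40),(20,255,190));w[:, :200]=0;w[:,320:]=0;w[300:]=0
k2,l2,st2,c2=cv2.connectedComponentsWithStats(w);print([list(s) for s in st2[1:] if s[4]>150])
L=l==i[0];x,y,ww,h,_=st[i[0]];p=[]
for v in range(y+4,y+h-4,4):
    u=np.flatnonzero(L[v]);p.append(onz(m,(u.mean(),v),.0055)[:2])
p=np.array(p);f=np.polyfit(p[:,1],p[:,0],1);yr=np.degrees(-np.arctan(f[0]));print('fit',f,'yaw',yr)
sh=onz(m,(c[i[0]][0],y+h),.0055);th=np.radians(yr);ey=np.array([-np.sin(th),np.cos(th)])
g=np.array([np.polyval(f,sh[1]),sh[1]])-ey*.0275;print('grip mid',g)
go((g[0],g[1],.0905),90+yr)
E
```

```text
[[ 252    0   16  166 1933]]
[]
fit [-0.07063664  0.60188696] yaw 4.040470355660353
grip mid [ 0.62147609 -0.27732248]
tcp [ 0.6215 -0.2743  0.2042] yaw 93.88 tilt [0.0001 0.0016] gap 0.0323 grip 0.0 F [-0.3 -0.1  0.4]
  turn z deg -0.16  shift cm [-0.3  -0.03 11.37]
```

View pics/w15.png

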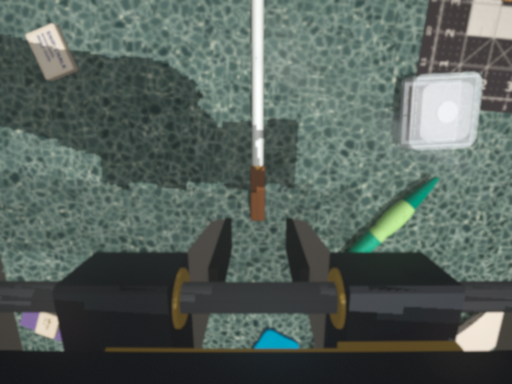

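w15: the rod grip (cols 251–266, rows 166–221) lies straight between the fingers. Descending to pick it up near the fingertips.

{"op": "play_rows", "data": {
  "commands": [
    [[-0.3,0,4],[0,0,0],-0.3],
    [[0,0,4],[0,0,0],-0.3],
    [[0,0,2.3],[0,0,0],-0.3],
    [[0,0,1],[0,0,0],-0.3],
    [[0,0,0],[0,0,0],-0.3],
    [[0,0,0],[0,0,0],-1],
    [[0,0,0],[0,0,0],-1],
    [[0,0,0],[0,0,0],-1],
    [[0,0,0],[0,0,0],-1],
    [[0,0,0],[0,0,0],-1]
  ],
  "newtons": 50
}}

```text
time_s: 34.55
tcp_pos: [0.6214, -0.2795, 0.0912]
tool_rot: [0.001, 0.684, 0.73, 0.0]
force: [0.5, 0.9, 5.7]
finger_gap: 0.0132
grip_force: 50.0
```

```bash
python3 -c "
from h import *
for i in range(3): go((.6213,-.2773,.1245),93.7); snap('w16')"
```

```text
tcp [ 0.6214 -0.2795  0.0912] yaw 93.71 tilt [-0.0008  0.0017] gap 0.0132 grip 50.0 F [0.5 0.9 5.7]
  turn z deg 0.01  shift cm [ 0.22  0.   -3.33]
tcp [ 0.6214 -0.2795  0.0912] yaw 93.71 tilt [-0.0008  0.0017] gap 0.0134 grip 50.0 F [-1.1  0.4  6.6]
  turn z deg 0.01  shift cm [ 0.22  0.   -3.33]
tcp [ 0.6214 -0.2795  0.0912] yaw 93.71 tilt [-0.0008  0.0016] gap 0.0132 grip 50.0 F [-0.6  0.9  4.9]
  turn z deg 0.01  shift cm [ 0.22  0.   -3.33]
```

{"op": "play_rows", "data": {
  "commands": [
    [[0,0,-1],[0,0,0],-1],
    [[0,-0.06,-1.3],[0,0,0],-1],
    [[0,0,-1],[0,0,0],-1],
    [[1.5,0,0],[0,0,0],-1],
    [[1.5,0,0],[0,0,0],-1],
    [[0,0,0],[0,0,0],-1],
    [[0,0,0],[0,0,0],-1],
    [[0,0,0],[0,0,0],-1]
  ]
}}

```text
time_s: 35.5
tcp_pos: [0.618, -0.2497, 0.1226]
tool_rot: [-0.0, 0.684, 0.73, -0.0]
force: [0.7, -1.2, -0.4]
finger_gap: 0.0133
grip_force: 50.0
```

```bash
python3 - <<'E'
from h import *
ms=camera_model('scene');mt=camera_model('top')
S=read_camera('scene');T=read_camera('top');save(S,'scene2');save(T,'top2');m,im=snap('w17')
p=cad2w(.0006,-.40);go((p[0],p[1],.1242),93.7)
t=cad2w(0,-.117);
def crop(I,m,w,h,f):
    u,v=proj(m,[t[0],t[1],.039]).round().astype(int);print(u,v)
    return cv2.resize(np.ascontiguousarray(I[v-h:v+h,u-w:u+w,::-1]),None,fx=f,fy=f,interpolation=3)
cv2.imwrite('pics/c17.png',np.hstack([crop(S,ms,33,45,6),crop(T,mt,33,45,6)]))
for n,mm in (('scene',ms),('top',mt)): print(n,'hole',proj(mm,[*cad2w(0,-.1175),.039]).round(1),'hole-40 axis',proj(mm,[*cad2w(0,-.16),.039]).round(1))
E
```

```text
tcp [ 0.618  -0.2501  0.1227] yaw 93.66 tilt [-0.0002 -0.0004] gap 0.0137 grip 50.0 F [-0.7 -0.2 -0.7]
  turn z deg -0.04  shift cm [ 1.78  0.09 -0.15]
264 160
225 175
scene hole [264.3 159.7] hole-40 axis [271.1 168.6]
top hole [225.1 174.7] hole-40 axis [239.5 173.5]
```

View pics/c17.png

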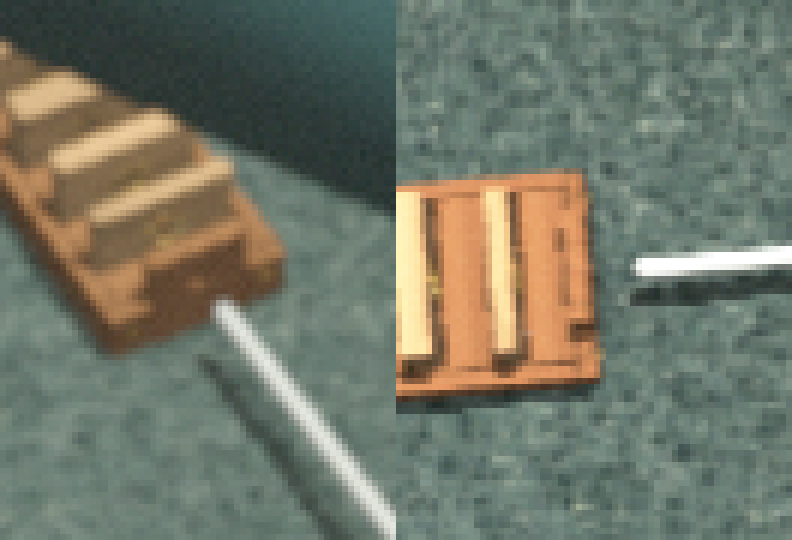

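c17: the rod tip stands just off the cheek in both views, near (268,166) in scene and (196,175) in top. I'll compare its line with the rod line in the first pictures, when it lay in the holes.

```bash
python3 - <<'E'
from h import *
def lines(name,z,f,col):
    m=camera_model(name);im=cv2.imread(f'pics/{f}.png').astype(float)
    hsv=cv2.cvtColor(im.astype(np.uint8),cv2.COLOR_BGR2HSV).astype(float)
    wgt=np.clip(hsv[:,:,2]-1.2*hsv[:,:,1]-90,0,None)   # bright, unsaturated
    out=[]
    for y in col:
        c=proj(m,[*cad2w(0,y),z]);d=proj(m,[*cad2w(0,y+.01),z])-c;d/=np.linalg.norm(d);n=np.array([-d[1],d[0]])
        s=np.arange(-4,4.01,.25);pts=c+s[:,None]*n
        w=cv2.remap(wgt.astype(np.float32),pts[:,0].astype(np.float32)[None],pts[:,1].astype(np.float32)[None],cv2.INTER_LINEAR)[0]
        if w.sum()>50: out.append((y,(w*s).sum()/w.sum()))
    o=np.array(out);k=np.polyfit(o[:,0]+.1175,o[:,1],1);r=abs(np.polyval(k,o[:,0]+.1175)-o[:,1]).max()
    # px per mm of dx and dz
    c=proj(m,[*cad2w(0,-.1175),z]);d=proj(m,[*cad2w(0,-.1075),z])-c;d/=np.linalg.norm(d);n=np.array([-d[1],d[0]])
    jx=(proj(m,[*cad2w(.001,-.1175),z])-c)@n;jz=(proj(m,[*cad2w(0,-.1175),z+.001])-c)@n
    print(name,f,'offset px at cheek',k[1].round(2),'slope px/m',k[0].round(2),'res',r.round(2),'n',len(o),'px/mm x,z',jx.round(3),jz.round(3))
    return k,jx,jz
rng0=np.arange(-.095,.10,.006);rng1=np.arange(-.23,-.14,.004)
r={}
for n in('top','scene'): r[n]=(lines(n,.037,n+'0',rng0),lines(n,.037,n+'2',rng1))
A=np.array([[r[n][0][1],r[n][0][2]] for n in r]);b=[r[n][1][0][1]-r[n][0][0][1] for n in r]
sl=[r[n][1][0][0]-r[n][0][0][0] for n in r]
print('dx,dz mm vs rod lying in hole (at cheek):',np.linalg.solve(A,b),'slopes mm/m',np.linalg.solve(A,sl))
E
```

```text
top top0 offset px at cheek 0.61 slope px/m -0.68 res 0.19 n 33 px/mm x,z 0.334 0.055
top top2 offset px at cheek 0.22 slope px/m -0.05 res 0.19 n 23 px/mm x,z 0.334 0.055
scene scene0 offset px at cheek -0.26 slope px/m -0.82 res 0.11 n 32 px/mm x,z 0.296 0.135
scene scene2 offset px at cheek -0.82 slope px/m -1.83 res 0.16 n 23 px/mm x,z 0.296 0.135
dx,dz mm vs rod lying in hole (at cheek): [-0.7581337  -2.48953273] slopes mm/m [  4.89405355 -18.19010371]
```

{"op": "play_rows", "data": {
  "commands": [
    [[0,0.08,-0.12],[0,0.7,0],-1],
    [[0,0,0],[0,0,0],-1],
    [[0,0,0],[0,0,0],-1],
    [[0,0,0],[0,0,0],-1]
  ]
}}

```text
time_s: 36.05
tcp_pos: [0.6189, -0.2496, 0.1241]
tool_rot: [-0.005, 0.684, 0.73, 0.004]
force: [-0.1, -0.1, -1.5]
finger_gap: 0.0131
grip_force: 50.0
```

```bash
cat > rodline.py <<'E'
from h import *
def lines(name,z,ims,col):
    m=camera_model(name);im=np.mean([i.astype(float) for i in ims],0)
    v=im.max(2);sat=im.max(2)-im.min(2);wgt=np.clip(v-1.2*255*sat/np.maximum(v,1)-90,0,None)
    out=[]
    for y in col:
        c=proj(m,[*cad2w(0,y),z]);d=proj(m,[*cad2w(0,y+.01),z])-c;d/=np.linalg.norm(d);n=np.array([-d[1],d[0]])
        s=np.arange(-4,4.01,.25);pts=(c+s[:,None]*n).astype(np.float32)
        w=cv2.remap(wgt.astype(np.float32),pts[:,0][None],pts[:,1][None],cv2.INTER_LINEAR)[0]
        if w.sum()>50: out.append((y,(w*s).sum()/w.sum()))
    o=np.array(out);k=np.polyfit(o[:,0]+.1175,o[:,1],1)
    c=proj(m,[*cad2w(0,-.1175),z]);d=proj(m,[*cad2w(0,-.1075),z])-c;d/=np.linalg.norm(d);n=np.array([-d[1],d[0]])
    return k,[(proj(m,[*cad2w(.001,-.1175),z])-c)@n,(proj(m,[*cad2w(0,-.1175),z+.001])-c)@n]
def compare(N=3,rng=np.arange(-.23,-.14,.004),off=(0,0)):
    A=[];b=[];s=[]
    for n in('top','scene'):
        i0=cv2.imread(f'pics/{n}0.png')[:,:,::-1]
        k0,j=lines(n,.037,[i0],np.arange(-.095,.10,.006));k1,_=lines(n,.037,[read_camera(n) for _ in range(N)],rng)
        A.append(j);b.append(k1[1]-k0[1]);s.append(k1[0]-k0[0])
    print('dx,dz mm at cheek vs lying:',np.linalg.solve(A,b).round(2),'slope mm/m',np.linalg.solve(A,s).round(1))
E
python3 -c "
from rodline import *
p=cad2w(.0006,-.40);go((p[0],p[1],.1242),93.7)
compare()
s=sense();print(R.from_quat(s['tool_rot'],scalar_first=True).as_matrix().round(4).tolist())"
```

```text
tcp [ 0.6189 -0.2496  0.1241] yaw 93.69 tilt [ 0.0122 -0.0001] gap 0.0131 grip 50.0 F [-0.1 -0.1 -1.5]
  turn z deg -0.01  shift cm [ 1.74 -0.   -0.01]
dx,dz mm at cheek vs lying: [0.12 2.85] slope mm/m [ 4.1 -6.6]
[[-0.0648, 0.9979, -0.0008], [0.9978, 0.0648, 0.0121], [0.0122, -0.0, -0.9999]]
```

{"op": "play_rows", "data": {
  "commands": [
    [[1,0,0.05],[0,0,0],-1],
    [[0.7,0,0],[0,0,0],-1],
    [[0.5,0,0],[0,0,0],-1],
    [[0.5,0,0],[0,0,0],-1],
    [[0.5,0,0],[0,0,0],-1],
    [[0.5,0,0],[0,0,0],-1],
    [[0.3,0,0],[0,0,0],-1],
    [[0,0,0],[0,0,0],-1]
  ]
}}

```text
time_s: 37.15
tcp_pos: [0.6164, -0.2088, 0.1242]
tool_rot: [-0.005, 0.684, 0.73, 0.004]
force: [0.0, -0.5, -1.1]
finger_gap: 0.0131
grip_force: 50.0
```

```bash
python3 -c "
from rodline import *
p=cad2w(.0006,-.36);go((p[0],p[1],.1240),93.7)
compare(3,np.arange(-.21,-.125,.004))
S=read_camera('scene');T=read_camera('top')
t=cad2w(0,-.117)
def crop(I,m,w,h,f):
    u,v=proj(m,[t[0],t[1],.039]).round().astype(int)
    return cv2.resize(np.ascontiguousarray(I[v-h:v+h,u-w:u+w,::-1]),None,fx=f,fy=f,interpolation=3)
cv2.imwrite('pics/c18.png',np.hstack([crop(S,camera_model('scene'),33,33,6),crop(T,camera_model('top'),33,33,6)]))
"
```

```text
tcp [ 0.6164 -0.2088  0.1242] yaw 93.76 tilt [0.0124 0.0001] gap 0.0131 grip 50.0 F [ 0.  -0.5 -1.1]
  turn z deg 0.06  shift cm [ 1.66 -0.03  0.02]
dx,dz mm at cheek vs lying: [-0.08  3.14] slope mm/m [ 1.2 -1.8]
```

View pics/c18.png

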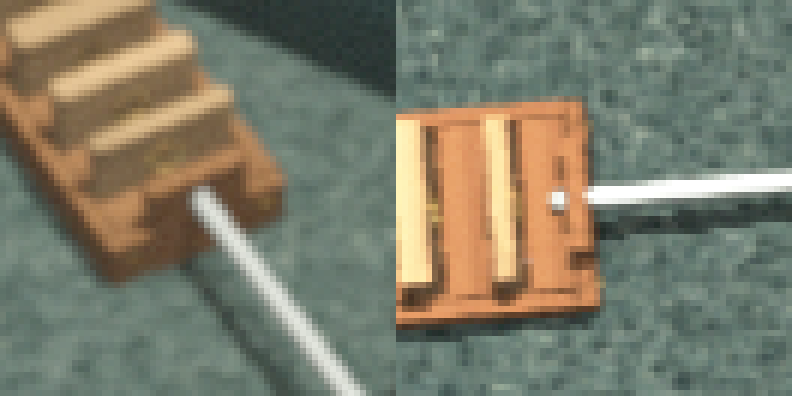

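c18: the tip has passed through the -y cheek and shows inside at (556,202) in the top crop, with no force.

{"op": "play_rows", "data": {
  "commands": [
    [[0.8,0,0.06],[0,0,0],-1],
    [[1,0,0],[0,0,0],-1],
    [[1,0,0],[0,0,0],-1],
    [[1,0,0],[0,0,0],-1],
    [[1,0,0],[0,0,0],-1],
    [[1,0,0],[0,0,0],-1],
    [[1,0,0],[0,0,0],-1],
    [[1,0,0],[0,0,0],-1],
    [[1,0,0],[0,0,0],-1],
    [[0,0,0],[0,0,0],-1]
  ]
}}

```text
time_s: 38.55
tcp_pos: [0.6107, -0.1194, 0.1248]
tool_rot: [-0.005, 0.683, 0.73, 0.005]
force: [-0.0, -0.2, -1.1]
finger_gap: 0.0132
grip_force: 50.0
```

{"op": "play_rows", "data": {
  "commands": [
    [[1,0,0.07],[0,0,0],-1],
    [[1.1,0,0.05],[0,0,0],-1],
    [[1.1,0,0.014],[0,0,0],-1],
    [[1.1,0,0.014],[0,0,0],-1],
    [[1.1,0,0.014],[0,0,0],-1],
    [[1.1,0,0.014],[0,0,0],-1],
    [[1.1,0,0.014],[0,0,0],-1],
    [[1.1,0,0.014],[0,0,0],-1],
    [[1.1,0,0.014],[0,0,0],-1],
    [[0,0,0],[0,0,0],-1]
  ]
}}

```text
time_s: 39.55
tcp_pos: [0.6042, -0.0213, 0.1238]
tool_rot: [-0.005, 0.683, 0.731, 0.005]
force: [-0.1, -0.2, 0.2]
finger_gap: 0.0132
grip_force: 50.0
```

{"op": "play_rows", "data": {
  "commands": [
    [[0.8,0,0.01],[0,0,0],-1],
    [[0.8,0,0.01],[0,0,0],-1],
    [[0.5,0,0.006],[0,0,0],-1],
    [[0.5,0,0.006],[0,0,0],-1],
    [[0.4,0,0.005],[0,0,0],-1],
    [[0,0,0],[0,0,0],-1]
  ]
}}

```text
time_s: 40.15
tcp_pos: [0.6023, 0.0068, 0.1237]
tool_rot: [-0.005, 0.684, 0.73, 0.004]
force: [0.1, -0.3, -0.3]
finger_gap: 0.0132
grip_force: 50.0
```

{"op": "play_rows", "data": {
  "commands": [
    [[0.4,0,0.005],[0,0,0],-1],
    [[0.4,0,0.005],[0,0,0],-1],
    [[0.2,0,0.002],[0,0,0],-1],
    [[0.1,0,0],[0,0,0],-1],
    [[0,0,0],[0,0,0],-1]
  ]
}}

```text
time_s: 40.65
tcp_pos: [0.6017, 0.0172, 0.1236]
tool_rot: [-0.004, 0.684, 0.73, 0.004]
force: [0.0, -0.6, -1.0]
finger_gap: 0.0131
grip_force: 50.0
```

{"op": "play_rows", "data": {
  "commands": [
    [[0.1,0,0],[0,0,0],-1],
    [[0.1,0,0],[0,0,0],-1],
    [[0,0,0],[0,0,0],-1]
  ]
}}

```text
time_s: 40.95
tcp_pos: [0.6016, 0.0181, 0.1237]
tool_rot: [-0.004, 0.684, 0.729, 0.004]
force: [0.6, -3.0, -0.4]
finger_gap: 0.0134
grip_force: 50.0
```

{"op": "play_rows", "data": {
  "commands": [
    [[0.05,0,0],[0,0,0],-1],
    [[0.05,0,0],[0,0,0],-1],
    [[0.05,0,0],[0,0,0],-1],
    [[0,0,0],[0,0,0],-1]
  ]
}}

```text
time_s: 41.35
tcp_pos: [0.6016, 0.0184, 0.1236]
tool_rot: [-0.004, 0.684, 0.729, 0.003]
force: [1.6, -6.5, 0.3]
finger_gap: 0.0136
grip_force: 50.0
```

```bash
python3 -c "
from h import *
p=cad2w(.0006,-.1475);go((p[0],p[1],.1240),93.7)
S=read_camera('scene');t=cad2w(0,-.02);m=camera_model('scene')
u,v=proj(m,[t[0],t[1],.039]).round().astype(int)
cv2.imwrite('pics/c19.png',cv2.resize(np.ascontiguousarray(S[v-42:v+42,u-56:u+56,::-1]),None,fx=7,fy=7,interpolation=3))
"
```

```text
tcp [0.6016 0.0184 0.1236] yaw 93.63 tilt [ 0.0095 -0.0005] gap 0.0136 grip 50.0 F [ 1.6 -6.5  0.3]
  turn z deg -0.07  shift cm [ 0.14 -0.01 -0.04]
```

View pics/c19.png

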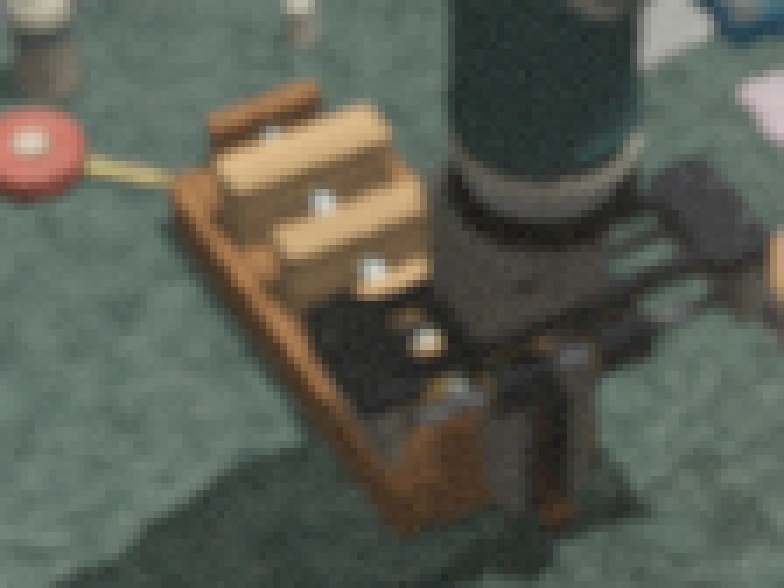

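c19: the rod shows through the eyelets and runs up to the far cheek. The 6.5 N resistance comes where the shoulder should meet the cheek.

{"op": "play_rows", "data": {
  "commands": [
    [[0.05,0,0.1],[0,0,0],-1],
    [[0.03,0,0.05],[0,-0.4,0],-1],
    [[0.03,0,0],[0,0,0],-1],
    [[0,0,0],[0,0,0],-1]
  ]
}}

```text
time_s: 41.8
tcp_pos: [0.6017, 0.019, 0.1226]
tool_rot: [-0.001, 0.684, 0.729, 0.001]
force: [-0.2, -7.1, 3.6]
finger_gap: 0.0133
grip_force: 50.0
```

Now release, rise and look from the -y side.

{"op": "play_rows", "data": {
  "commands": [
    [[0,0,0],[0,0,0],-0.5],
    [[0,0,0],[0,0,0],-0.4],
    [[0,0,0],[0,0,0],-0.3],
    [[0,0,-1],[0,0,0],-0.3],
    [[0,0,-3],[0,-0.3,0],-0.3],
    [[0,0,-4],[0,0,0],-0.3],
    [[-3,0,-3],[0,0,0],-0.3],
    [[-4,0,0],[0,0,0],-0.3],
    [[0,0,0],[0,0,0],-0.3],
    [[0,0,0],[0,0,0],-0.3]
  ]
}}

```text
time_s: 42.8
tcp_pos: [0.6058, -0.0491, 0.2327]
tool_rot: [0.0, 0.685, 0.729, 0.0]
force: [0.7, -0.1, 0.3]
finger_gap: 0.0322
grip_force: 0.0
```

```bash
python3 - <<'E'
from h import *
m,im=snap('w20');hsv=cv2.cvtColor(im,cv2.COLOR_BGR2HSV)
a=np.radians(YAW);ex=np.array([np.cos(a),np.sin(a)]);ey=np.array([-ex[1],ex[0]])
cad=lambda p:np.round([(p[:2]-C)@ex*1000,(p[:2]-C)@ey*1000],1)
u=int(round(proj(m,[*cad2w(0,-.145),.043])[0]))
r0,r1=[int(proj(m,[*cad2w(0,y),.043])[1]) for y in (-.11,-.18)]
for v in range(r0,r1,2): print(v,hsv[v,u].tolist(),cad(onz(m,(u,v),.043))[1],end=' | ')
c=[int(x) for x in proj(m,[*cad2w(0,-.03),.05])];print(c)
x0=max(0,u-95);y0=0
cv2.imwrite('pics/c20.png',cv2.resize(im[0:240,x0:x0+190],None,fx=2.5,fy=2.5,interpolation=3))
E
```

```text
72 [104, 132, 232] -109.2 | 74 [104, 132, 238] -110.9 | 76 [104, 132, 241] -112.5 | 78 [104, 133, 239] -114.1 | 80 [105, 130, 188] -115.8 | 82 [99, 132, 217] -117.4 | 84 [98, 150, 245] -119.1 | 86 [101, 151, 209] -120.7 | 88 [108, 146, 161] -122.4 | 90 [108, 146, 161] -124.1 | 92 [108, 146, 161] -125.7 | 94 [108, 146, 161] -127.4 | 96 [108, 146, 161] -129.1 | 98 [108, 146, 161] -130.8 | 100 [108, 143, 160] -132.5 | 102 [108, 144, 158] -134.2 | 104 [108, 143, 159] -135.9 | 106 [108, 143, 159] -137.6 | 108 [108, 142, 158] -139.3 | 110 [108, 142, 158] -141.0 | 112 [107, 145, 158] -142.7 | 114 [108, 145, 157] -144.5 | 116 [107, 147, 158] -146.2 | 118 [107, 146, 157] -147.9 | 120 [107, 145, 158] -149.7 | 122 [107, 147, 158] -151.4 | 124 [107, 145, 158] -153.2 | 126 [107, 147, 158] -154.9 | 128 [107, 144, 154] -156.7 | 130 [107, 143, 118] -158.5 | 132 [108, 130, 98] -160.3 | 134 [107, 131, 97] -162.0 | 136 [107, 130, 98] -163.8 | 138 [107, 140, 122] -165.6 | 140 [107, 143, 146] -167.4 | 142 [107, 144, 145] -169.2 | 144 [107, 136, 129] -171.0 | 146 [104, 50, 76] -172.8 | 148 [41, 44, 82] -174.7 | 150 [45, 37, 97] -176.5 | 152 [45, 40, 90] -178.3 | [257, -36]
```

View pics/c20.png

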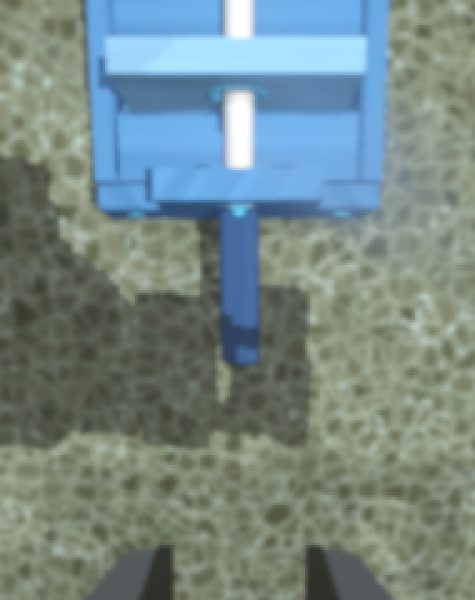

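c20 (colours swapped): the grip sits against the cheek, its end at caddy y ≈ -172.5 mm, which is exactly the home value. One last check of the far end and the bystanders.

```bash
python3 - <<'E'
from h import *
m=camera_model('top');I=read_camera('top');save(I,'top9');O=cv2.imread('pics/top0.png')[:,:,::-1]
g=lambda x:cv2.cvtColor(np.ascontiguousarray(x),cv2.COLOR_RGB2GRAY)
for n,(u,v) in {'thimble':(116,163),'tape':(130,208),'chalk':(390,157)}.items():
    t=g(O)[v-14:v+14,u-14:u+14];r=cv2.matchTemplate(g(I)[v-20:v+20,u-20:u+20],t,cv2.TM_CCOEFF_NORMED);_,mx,_,l=cv2.minMaxLoc(r);print(n,mx,np.array(l)-6)
u,v=[int(x) for x in proj(m,[*cad2w(0,.125),.037])]
for y in np.arange(.1,.15,.003):
    p=proj(m,[*cad2w(0,y),.037]).astype(np.float32);print(round(y,3),cv2.getRectSubPix(np.ascontiguousarray(I),(1,1),p.tolist())[0,0].tolist(),end=' ')
E
```

```text
thimble 0.9889571070671082 [0 0]
tape 0.9980180859565735 [0 0]
chalk 0.9855173826217651 [0 0]
0.1 [249, 251, 250] 0.103 [245, 246, 245] 0.106 [243, 244, 242] 0.109 [241, 243, 241] 0.112 [219, 220, 216] 0.115 [179, 161, 144] 0.118 [186, 128, 89] 0.121 [218, 146, 96] 0.124 [225, 169, 128] 0.127 [237, 217, 196] 0.13 [239, 240, 233] 0.133 [199, 208, 199] 0.136 [138, 154, 145] 0.139 [118, 138, 129] 0.142 [110, 130, 120] 0.145 [97, 116, 109] 0.148 [96, 116, 108]
```

```bash
python3 -c "
from station import *
print(hand_in())"
```

```text
the job is handed in; nothing more can be done
None
```

The job is handed in: all four spacers (10, 15, 20 and 25 mm by pinch gauge) are seated in their slots, and the keeper rod is back through both cheeks with its grip against the cheek. The thimble, tape measure and chalk have not moved.

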